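Sort the brooch and hair-clip parts on the craft table

TASK

Sort the five loose craft parts: thread both wooden rings onto the post of the ring stand, the large ring at the bottom and the small one on top of it; lay both wooden flowers, knob up, in the round dish so that each lies flat on its floor beside the other; and lay the hair slide flat, wooden side up, on the floor of the rectangular tray. Leave the mirror and the scissors where they are.

Things in the scene. Friction and masses are not known exactly. Their poses are not given: they have to be found in the camera images.
- ring_large: Large plain turned-wood ring lying flat: outer diameter 62 mm, hole 34 mm, 16 mm high. Origin: on its axis, in its underside; z along the axis. All five loose parts and the three targets stand on a 3 mm thick green cutting mat on the table.
- ring_small: Small plain turned-wood ring lying flat: outer diameter 42 mm, hole 28 mm, 16 mm high. Origin: on its axis, in its underside; z along the axis.
- flower_six: Plywood flower with six round petals, 54 mm across, petals 8 mm thick, with a round wooden knob 24 mm in diameter on its middle, from 8 to 24 mm above its underside (grip it there). Origin: centre of its underside; z up, x through a petal.
- flower_five: Plywood flower with five round petals, 48 mm across, petals 8 mm thick, with the same knob 24 mm in diameter from 8 to 24 mm above its underside. Origin: centre of its underside; z up, x through a petal.
- hair_slide: Hair slide: a dark wooden bar 84 mm long (its x) and 18 mm wide (its y) on a steel strip, 20 mm high in all. Origin: centre of its underside; z up. It starts with its length within 35 degrees of the world's x.
- ring_post: Ring stand, fixed: dark wooden disc 90 mm in diameter, 10 mm thick, with an upright post 12 mm in diameter in its middle, whose round top is 62 mm above the underside. Origin: centre of the underside of the disc; z up along the post.
- dish: Grey round ceramic dish, fixed: outer diameter 152 mm at the foot and 164 mm at the rim, 20 mm high, wall 4 mm, floor 5 mm above its underside (flat floor about 144 mm across). Origin: centre of its underside; z up.
- slide_tray: Aluminium rectangular tray, fixed: outside 126 mm (its x) by 72 mm (its y), 14 mm high, walls and floor 4 mm thick. Origin: centre of its underside; z up.
- mirror: Bystander: round table mirror, 120 mm across on a disc foot, 175 mm tall, standing loose to the robot's left. Origin: centre of the underside of the foot.
- scissors: Bystander: scissors with black handles, about 160 mm long, 10 mm high, lying loose to the robot's right. Origin: near the pivot, at the level of the table; x towards the blade tips.
Mind the look-alikes: they are no part of the job. Leave any blue, purple or turquoise look-alike of the flower_six alone.

How it is judged (in metres and radians):
At the end, for the whole second after the job is handed in: Both rings flat round the post, large on the disc, small on it (heights to 4 mm); both flowers knob up, flat on the dish floor, within 56 mm of its centre; slide wood up, flat on the tray floor, centre within 35 mm along and 28 mm across of the tray centre; all tilts under 7 degrees, all at rest (((angle between ring_large's own z axis and vertical below 0.12 rad and z of ring_large in the frame of ring_post between 0.006 and 0.014 m) or (angle between ring_large's own z axis and vertical above 3.02 rad and z of ring_large in the frame of ring_post between 0.022 and 0.03 m)) and horizontal distance between ring_large and ring_post below 0.014 m and ((angle between ring_small's own z axis and vertical below 0.12 rad and z of ring_small in the frame of ring_post between 0.022 and 0.03 m) or (angle between ring_small's own z axis and vertical above 3.02 rad and z of ring_small in the frame of ring_post between 0.038 and 0.046 m)) and horizontal distance between ring_small and ring_post below 0.011 m and angle between each of flower_six, flower_five, hair_slide's own z axis and vertical below 0.12 rad and z of flower_six in the frame of dish between 0.001 and 0.009 m and horizontal distance between each of flower_six, flower_five and dish below 0.056 m and z of flower_five in the frame of dish between 0.001 and 0.009 m and z of hair_slide in the frame of slide_tray between 0.001 and 0.008 m and x of hair_slide in the frame of slide_tray between -0.035 and 0.035 m and y of hair_slide in the frame of slide_tray between -0.028 and 0.028 m and linear speed of each of ring_large, ring_small, flower_six, flower_five, hair_slide below 0.01 m/s and angular speed of each of ring_large, ring_small, flower_six, flower_five, hair_slide below 0.1 rad/s); the robot touches nothing.
It fails at once if the mirror was moved by more than 20 mm (distance of mirror from where it was at the start of the episode above 0.02 m).
It fails at once if the scissors were moved by more than 20 mm (distance of scissors from where it was at the start of the episode above 0.02 m).
It also fails if it takes over 120 s, if anything falls off the work surface, if the arm or the gripper's body presses on something with over 40 N, if the wrist force passes 120 N, or if a joint passes its speed limit or range.

ROBOT

A 7-joint arm with a two-finger parallel gripper is mounted at the origin on the work surface. World frame = base frame: x ahead of the robot, y to its left, z up, the work surface at z = 0. Lengths are in mm, angles in rad, forces in N, time in s.
With the tool pointing down it reaches from about 400 to 875 mm from the base axis. Payload 4.4 kg.
Tool frame: the origin (TCP) lies at the very end of the fingers, on their centre line; the grasp point (between the pads) lies 19 mm behind it; z points along the fingers, y is the direction in which the jaws open and shut (so a half turn about z gives the same grasp; the last joint's range is limited). The gripper opens to 85 mm and grips with 20 to 120 N. Pads are 22 mm wide; open, the fingers measure 114 mm over their backs; the gripper's body (76 mm by 85 mm) begins 54 mm behind the grasp point. The pads swing forward as they close: fully open they stand 13 mm farther back than shut.
Start: joints at [-1.285, 0.628, 0.038, 1.517, -0.027, 0.996, -0.02], TCP at [223.959, 610.213, 231.313] pointing down, gripper open.
Joint ranges: [-3.06, 3.06], [-0.37, 2.12], [-1.25, 1.32], [0.18, 2.47], [-1.1, 4.24], [0.23, 1.98], [-2.94, 2.94]. Speed limits (rad/s): [2.57, 2.57, 3.14, 3.14, 3.14, 3.14, 3.14].

INTERFACE

Orientations are given as [roll, pitch, yaw] about the fixed x, y, z axes, in that order (R = Rz(yaw) Ry(pitch) Rx(roll)).
In Python, from cell import read_state, get_image, finish_job gives the robot as it stands.
- The arm moves only by the tool carry_out, never from a script. Its argument "series" is a list that holds one entry, the list of rows, each a list of 7 numbers: the shift along the tool's x, y, z in cm, then the turn, a rotation vector about the tool's x, y, z in rad, then the finger opening in cm, from 0 to 8.54. In form: [[[x, y, z, wx, wy, wz, grip], ...]]. A call has 1 to 5 rows; each row is the pose to reach, as a shift and turn from the pose commanded when the call began, along the tool's axes at that moment; what a row does not reach only later rows make up. A row lasts 1/12 s, in which the tool goes at most 41.7 mm and 7.16 degrees, less where a joint would pass 70% of its speed; a pose out of reach is approached as far as the arm can. A call with a gripper value outside its range is refused whole. The fingers move at their own pace and stop on an object; the grip force is fixed at half the most. Time passes only in rows, so rows that repeat a pose let the fingers close. It gives the time, the measured TCP pose, the force and the opening at its end, in the units of the state.
- read_state(): the state, without advancing time (a new reading comes with each control period).
- get_image(name): name is "side" or "top"; returns a dict with "img" (480x640x3 uint8, blue, green, red), "z_map" (480x640 float32, mm along the optical axis (not along the pixel's ray), 0 where there is no reading), "mtx" (3x3 intrinsics, pixels), "T" (4x4, takes a point from camera to world coordinates). Camera axes: x right, y down, z forward; pixel columns grow to the right and rows downward; lengths in mm; the calibration is good to about 2 mm. A picture is of the moment at which its call begins.
- finish_job(): hands the job in, once; it reports no verdict.
The state is a dict: "clock": time; "qpos": joint angles; "qd": joint speeds; "tau": joint torques, N m; "eef_pos": TCP position; "tool_rot": TCP orientation; "force": force on the tool from outside, world axes, zero at the start; "torque": the same for the moment, N m; "width": finger opening in mm.
Only numpy, scipy, OpenCV 4.12 (cv2) and the standard library are available. Lean on these libraries where they do the work, as an engineer would, in place of code of your own. Each camera call takes 0.05 s, during which the arm holds its last target.

## Working session

There is one attempt and no reset: what is moved stays moved. The work goes in short steps, Python scripts to look and compute and a tool call to move; the robot and the scene stay as the last step left them, time stands still between calls to the robot, and variables do not carry over. Pictures are saved under pics/ and viewed, and the job is handed in when it is done.

Besides the shell and the picture viewer there is one more tool, called after "Call:" as name(argument=value, ...), one argument or row to a line, values as JSON. carry_out: Moves the arm, as the interface text tells. Its arguments: {"type":"object","properties":{"series":{"type":"array","items":{"type":"array","items":{"type":"array","items":{"type":"number"}}}}},"required":["series"]}

```bash
ls; mkdir -p pics; python3 - <<'E'
from cell import *
import cv2,numpy as np
s=read_state();print(s)
for n in("side","top"):
    d=get_image(n);cv2.imwrite(f"pics/{n}0.png",d["img"]);print(n,d["mtx"],d["T"])
E
```

```text
pics
{'clock': 0.0, 'qpos': array([-1.28479193,  0.62934159,  0.03848067,  1.51838502, -0.02702104,
        0.99629835, -0.02001689]), 'qd': array([ 1.14750979e-03,  1.67850429e-04, -3.26528839e-04, -1.25822603e-03,
       -1.33021907e-03,  3.35112973e-04, -3.50958187e-05]), 'tau': array([-4.61470972e-04, -5.63397825e+01,  1.22626137e+00, -1.93452519e+01,
        1.11175634e-02,  1.05503705e-02, -5.57857632e-06]), 'eef_pos': array([223.75525805, 609.5980532 , 230.38729957]), 'tool_rot': array([-3.13967968e+00,  3.05780010e-05,  2.78972823e+00]), 'force': array([-0.7608088 ,  0.42587954, -0.75484989]), 'torque': array([-0.0149389 , -0.07601905,  0.06047732]), 'width': 85.42464202499322}
side [[556.63988113   0.         320.90670987]
 [  0.         556.63988113 239.55339704]
 [  0.           0.           1.        ]] [[-9.81969877e-01 -1.03349295e-01  1.58284822e-01  2.52408207e+02]
 [-1.88997401e-01  5.19505018e-01 -8.33303377e-01  1.19578229e+03]
 [ 3.89155780e-03 -8.48194234e-01 -5.29671027e-01  8.18171678e+02]
 [ 0.00000000e+00  0.00000000e+00  0.00000000e+00  1.00000000e+00]]
top [[469.30531426   0.         319.76179329]
 [  0.         469.30531426 235.25325995]
 [  0.           0.           1.        ]] [[-1.67997388e-02 -9.94385807e-01  1.04473130e-01  3.68661436e+02]
 [-9.99621408e-01  1.89809345e-02  1.99189331e-02 -1.82469760e+01]
 [-2.17901020e-02 -1.04098944e-01 -9.94328216e-01  1.07815337e+03]
 [ 0.00000000e+00  0.00000000e+00  0.00000000e+00  1.00000000e+00]]
```

View pics/top0.png

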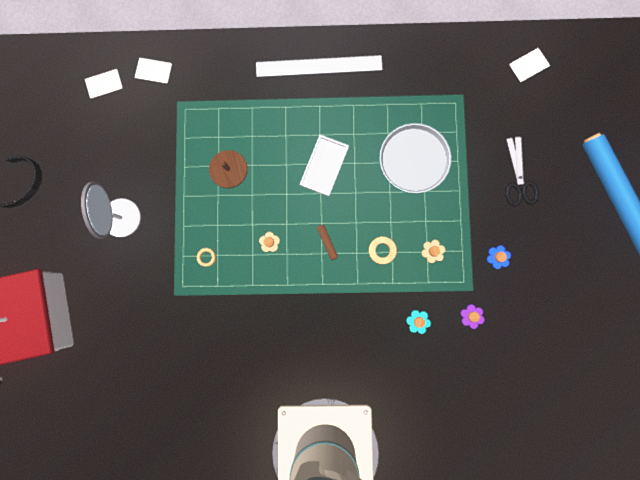

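View pics/side0.png

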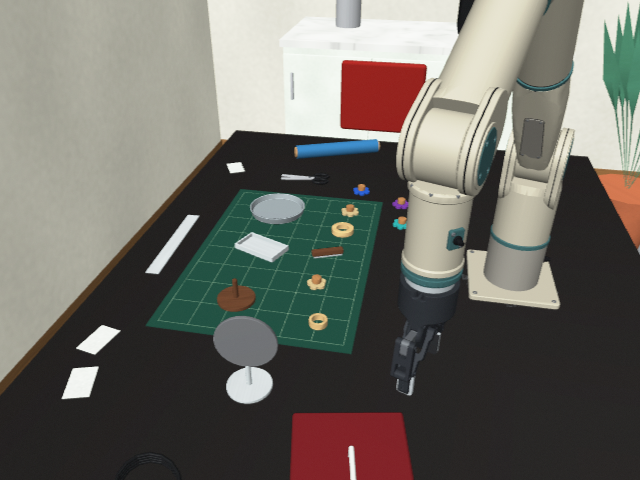

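The two views don't obviously agree on where the arm is, so I'll check by projecting the TCP and measuring the objects.

```bash
cat > h.py <<'E'
from cell import *
import cv2,numpy as np
def proj(d,p):
    T=np.linalg.inv(d["T"]);c=T[:3,:3]@np.array(p,float)+T[:3,3];u=d["mtx"]@c;return u[:2]/u[2]
def cloud(d):
    z=d["z_map"];v,u=np.mgrid[:480,:640];m=d["mtx"]
    P=np.stack([(u-m[0,2])/m[0,0]*z,(v-m[1,2])/m[1,1]*z,z],-1)
    return P@d["T"][:3,:3].T+d["T"][:3,3]
def crop(d,u,v,r,name,k=6):
    im=d["img"][max(0,v-r):v+r,max(0,u-r):u+r];cv2.imwrite("pics/"+name,cv2.resize(im,None,fx=k,fy=k,interpolation=cv2.INTER_CUBIC))
E
python3 - <<'E'
from h import *
s=read_state();
D={n:get_image(n) for n in("top","side")}
for n in D: print(n,"tcp",proj(D[n],s["eef_pos"]),"base",proj(D[n],[0,0,0]))
C=cloud(D["top"])
np.set_printoptions(precision=1,suppress=True)
for nm,u,v in [("mat",300,270),("table",300,340),("ringL",372,250),("ringS",198,257),("f5",269,241),("slide",327,241),("f6",433,251),("blue",499,257),("tray",324,165),("dish",415,158),("post",228,168),("armtop",325,430),("disc",215,180),("mirfoot",125,218),("mirr",97,210),("rimL",384,130)]:
    print(nm,C[v,u])
E
```

```text
top tcp [-19.15026594 371.68618727] base [324.95759119 452.76095346]
side tcp [416.55658511 377.41677767] base [509.41173746 279.13883999]
mat [402.5  49.7   5.7]
table [245.1  51.9   1.9]
ringL [ 444.2 -114.4   19.1]
ringS [435.8 281.7  14.5]
f5 [468.4 117.7  25.3]
slide [466.2 -13.2  22.7]
f6 [ 439.1 -250.    24.6]
blue [ 423.  -395.6   25.1]
tray [645.5  -9.4   7.9]
dish [ 656.3 -220.4   11.5]
post [637.5 210.2  30.5]
armtop [65.5 -1.9 57.9]
disc [614.4 244.4  12.4]
mirfoot [529.5 453.5  11.4]
mirr [529.6 460.1 129.5]
rimL [ 726.3 -151.5    6.9]
```

```bash
python3 - <<'E'
from h import *
d=get_image("top")
im=d["img"]
for n,(x0,y0,x1,y1) in {"topA":(180,215,350,285),"topB":(310,215,520,285),"topC":(190,110,460,215)}.items():
    k=800/(x1-x0)
    a=cv2.resize(im[y0:y1,x0:x1],None,fx=k,fy=k,interpolation=cv2.INTER_CUBIC)
    for u in range(x0,x1,10): cv2.putText(a,str(u),(int((u-x0)*k),8),0,.3,(255,255,255)); cv2.line(a,(int((u-x0+.5)*k),10),(int((u-x0+.5)*k),14),(255,255,255))
    for v in range(y0,y1,10): cv2.putText(a,str(v),(0,int((v-y0+.5)*k)),0,.3,(255,255,255))
    cv2.imwrite(f"pics/{n}.png",a)
E
```

```text
(no output)
```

View pics/topA.png

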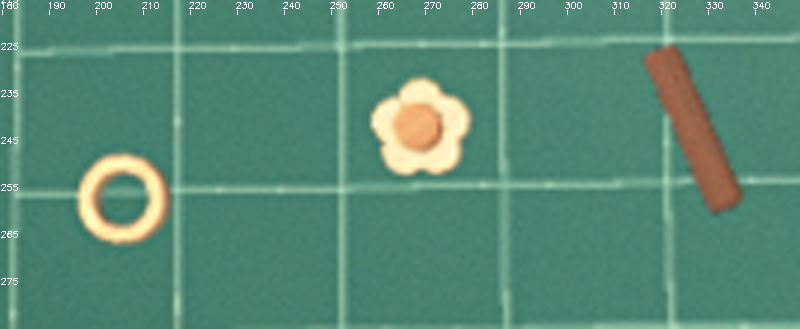

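View pics/topB.png

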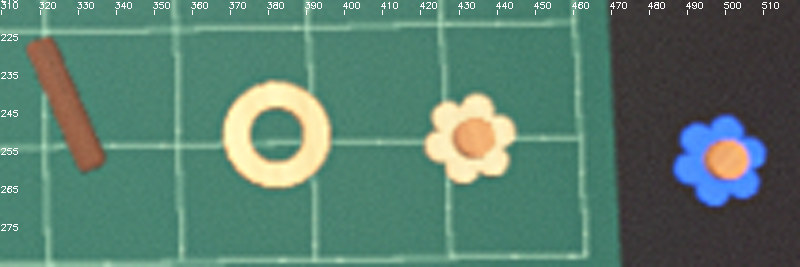

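View pics/topC.png

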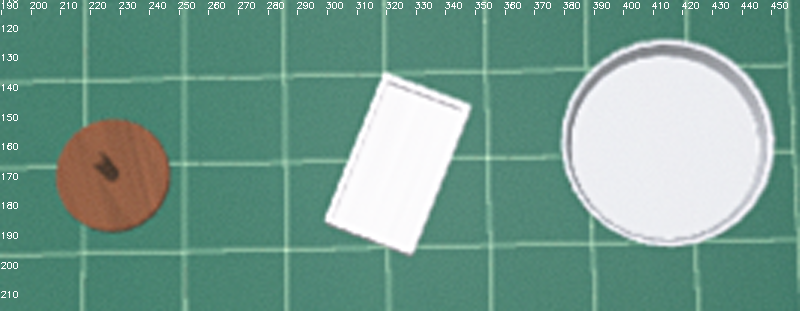

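Candidates: the plain-wood six-petal flower at (433,251), with look-alikes in blue (499,257), purple (472,317) and turquoise (419,322). The plain one is flower_six: six petals in the crop, natural wood, on the mat. The five-petal flower is at (268,241). Next I'll segment and compute positions.

```bash
cat >> h.py <<'E'
def ray(d,u,v,z):
    m=d["mtx"];r=d["T"][:3,:3]@np.array([(u-m[0,2])/m[0,0],(v-m[1,2])/m[1,1],1]);o=d["T"][:3,3]
    return (o+r*(z-o[2])/r[2])
def seg(d,u0,v0,r,lo,hi):
    hsv=cv2.cvtColor(d["img"],cv2.COLOR_BGR2HSV);m=cv2.inRange(hsv,lo,hi);w=np.zeros_like(m);w[v0-r:v0+r,u0-r:u0+r]=m[v0-r:v0+r,u0-r:u0+r]
    c,_=cv2.findContours(w,cv2.RETR_EXTERNAL,cv2.CHAIN_APPROX_NONE);return max(c,key=cv2.contourArea) if c else None
E
python3 - <<'E'
from h import *
np.set_printoptions(precision=1,suppress=True)
d=get_image("top")
hsv=cv2.cvtColor(d["img"],cv2.COLOR_BGR2HSV)
for u,v in [(262,241),(268,241),(327,241),(372,250),(228,180),(210,165),(433,251),(324,165),(415,158),(300,265)]: print(u,v,hsv[v,u])
W=((5,40,90),(35,255,255)); B=((0,60,40),(25,255,200)); G=((0,0,90),(180,60,255))
for nm,u,v,r,rg,z in [("ringL",382,250,20,W,19),("ringS",205,257,16,W,19),("f5",268,241,16,W,11),("f6",433,251,16,W,11),("slide",327,241,24,B,23),("disc",228,169,26,B,13),("tray",324,165,40,G,15),("dish",415,158,42,G,22)]:
    c=seg(d,u,v,r,*rg)
    if c is None: print(nm,None);continue
    P=np.array([ray(d,a,b,z)[:2] for a,b in c[:,0]],np.float32)
    (e,s,a)=cv2.minAreaRect(P);cc,rr=cv2.minEnclosingCircle(P)
    M=cv2.moments(P.reshape(-1,1,2));print(nm,"mom",M["m10"]/M["m00"],M["m01"]/M["m00"],"rect",np.array(e),np.array(s),a,"circ",np.array(cc),2*rr, "ell",np.array(cv2.fitEllipse(P)[1]))
    if nm[0]=="f":
        pass
    if nm in("slide","tray"):print(cv2.boxPoints((e,s,a)))
for nm,u,v in (("k5",268,241),("k6",433,251)):
    c=seg(d,u,v,9,(5,100,90),(16,255,255));M=cv2.moments(c);a=ray(d,M["m10"]/M["m00"],M["m01"]/M["m00"],25);print(nm,a,cv2.minEnclosingCircle(c))
E
```

```text
262 241 [ 23  63 252]
268 241 [ 15 129 245]
327 241 [ 10 127 157]
372 250 [ 25  65 255]
228 180 [ 10 130 137]
210 165 [ 10 126 146]
433 251 [ 14 130 239]
324 165 [135   2 251]
415 158 [114   5 241]
300 265 [ 80 109 131]
ringL mom 444.0575649738787 -137.2252703097559 rect [ 443.9 -138. ] [61.8 62.6] 43.636497497558594 circ [ 444.1 -137.1] 64.22136688232422 ell [61.6 62.6]
ringS mom 435.50901318720605 262.50711633193714 rect [435.3 262.2] [41.3 41.1] 0.37550118565559387 circ [435.7 262.6] 44.82929992675781 ell [41.6 43.2]
f5 mom 467.63441720178423 119.34868500677679 rect [468.7 119.6] [46.  43.7] 88.94869232177734 circ [467.6 119.7] 49.39963150024414 ell [43.6 45.3]
f6 mom 440.04909072029415 -252.62818692780567 rect [ 440.1 -251.9] [52.2 50. ] 88.9190902709961 circ [ 439.9 -252.3] 54.684471130371094 ell [48.8 50. ]
slide mom 464.5906760799662 -12.59970093289961 rect [464.4 -12.7] [82.3 17.5] 22.77069664001465 circ [464.1 -12. ] 82.4548568725586 ell [ 17.3 106.1]
[[423.  -20.6]
 [429.8 -36.7]
 [505.7  -4.8]
 [499.   11.3]]
disc mom 640.375174836402 214.9594645078382 rect [640.9 215.3] [86.6 88.2] 89.97818756103516 circ [640.8 214.7] 90.15437316894531 ell [87.3 88. ]
tray mom 644.1205878573797 -9.474826678971677 rect [644.4  -9.1] [ 77.2 131.7] 67.38384246826172 circ [644.2  -8.3] 148.13815307617188 ell [ 85.1 157.9]
[[568.7 -19.4]
 [690.3 -70. ]
 [720.    1.3]
 [598.4  51.9]]
dish mom 654.9761055162435 -218.318154846075 rect [ 655.3 -218.4] [164.5 161.9] 88.59700012207031 circ [ 654.8 -218.1] 165.93345642089844 ell [163.1 163.9]
k5 [467.1 118.6  25. ] ((268.6111145019531, 241.61111450195312), 5.10698127746582)
k6 [ 439.5 -251.7   25. ] ((433.9117736816406, 250.61764526367188), 5.45912504196167)
```

```bash
python3 - <<'E'
from h import *
np.set_printoptions(precision=1,suppress=True)
d=get_image("side")
print("post top",proj(d,[640.5,215,65]),"in top",proj(get_image("top"),[640.5,215,65]))
B=((0,60,20),(25,255,200))
for nm,x,y,z,r,rg in [("k5",467.3,119,19,9,((3,100,60),(18,255,255))),("k6",439.6,-252,19,9,((3,100,60),(18,255,255))),("disc",640.5,215,13,26,B)]:
    p=proj(d,[x,y,z]);c=seg(d,int(p[0]),int(p[1]),r,*rg);M=cv2.moments(c);q=M["m10"]/M["m00"],M["m01"]/M["m00"]
    print(nm,p,q,"world via side",ray(d,*q,z))
im=d["img"].copy()
t=np.linspace(0,2*np.pi,60)
for x,y,z,R in [(444,-137.5,19,31),(444,-137.5,19,17),(435.5,262.5,19,21),(640.6,215,13,45),(640.6,215,65,6),(655,-218.2,23,82),(467.4,119.1,11,24),(439.8,-252.2,11,27)]:
    for a in t:
        p=proj(d,[x+R*np.cos(a),y+R*np.sin(a),z]); im[int(round(p[1])),int(round(p[0]))]=(255,0,255)
a=np.deg2rad(-22.6);R=np.array([[np.cos(a),-np.sin(a)],[np.sin(a),np.cos(a)]])
for k in np.linspace(-1,1,40):
  for q in [(63*k,36),(63*k,-36),(63,36*k),(-63,36*k)]:
    w=R@q+[644.4,-9.1];p=proj(d,[*w,17]);im[int(round(p[1])),int(round(p[0]))]=(255,0,255)
cv2.imwrite("pics/sideov.png",cv2.resize(im[180:350,150:400],None,fx=3.2,fy=3.2,interpolation=cv2.INTER_NEAREST))
E
```

```text
post top [234.4 278.4] in top [222.5 162.9]
k5 [316.5 279.1] (316.19607843137254, 279.1102941176471) world via side [468.1 119.2  19. ]
k6 [350.  208.1] (349.5843137254902, 207.80784313725488) world via side [ 441.1 -253.8   19. ]
disc [236.1 296.4] (235.65892972275952, 297.5809155383623) world via side [640.1 219.5  13. ]
```

View pics/sideov.png

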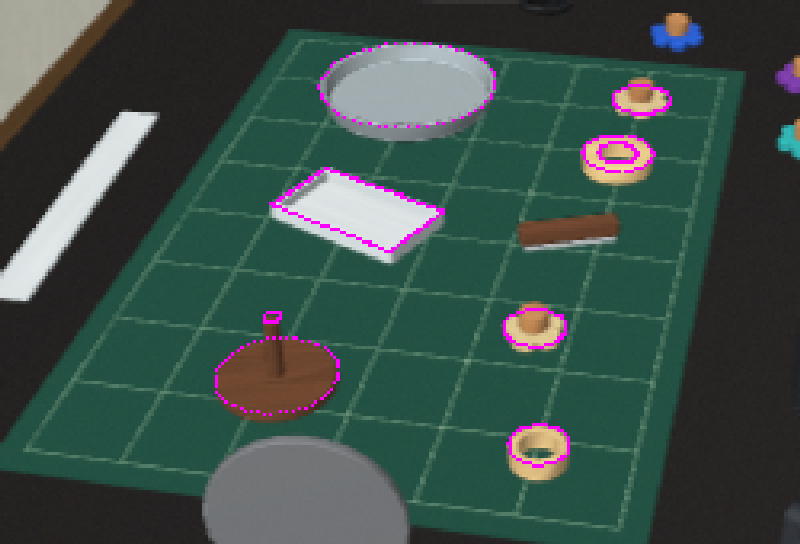

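Both cameras agree on all positions to about 2 mm. I'll write a helper that works out shifts, then make the first move (away from the mirror, turning to yaw 90° so that tool x = world y, tool y = world x).

```bash
cat > go.py <<'E'
import sys
from h import *
from scipy.spatial.transform import Rotation as R
s=read_state();x,y,z,yaw=map(float,sys.argv[1:5])
A=R.from_euler("xyz",s["tool_rot"]);B=R.from_euler("xyz",[np.pi,0,np.deg2rad(yaw)])
np.set_printoptions(precision=3,suppress=True)
print(s["clock"],s["eef_pos"],s["width"],"shift cm",A.inv().apply(np.array([x,y,z])-s["eef_pos"])/10,"rv",(A.inv()*B).as_rotvec())
E
python3 go.py 440 250 231 90
```

```text
0.4 [223.923 610.137 231.178] 85.51734323194657 shift cm [-32.694 -26.363   0.023] rv [-0.     0.     1.219]
```

Call:
carry_out(
  series=[
    [[-32.7,-26.4,0,0,0,1.219,8.54],[-32.7,-26.4,0,0,0,1.219,8.54],[-32.7,-26.4,0,0,0,1.219,8.54],[-32.7,-26.4,0,0,0,1.219,8.54],[-32.7,-26.4,0,0,0,1.219,8.54]],
  ],
)

```text
clock: 0.82
eef_pos: [331.7, 429.8, 231.6]
tool_rot: [3.141, -0.0, 2.159]
force: [1.1, 0.4, 0.4]
width: 85.4
```

```bash
python3 go.py 440 250 200 90
```

```text
0.8167 [331.716 429.79  231.552] 85.44775456469344 shift cm [-20.967  -0.967   3.149] rv [ 0.    -0.     0.588]
```

Call:
carry_out(
  series=[
    [[-20.97,-0.97,5,0,0,0.588,8.54],[-20.97,-0.97,5,0,0,0.588,8.54],[-20.97,-0.97,5,0,0,0.588,8.54],[-20.97,-0.97,5,0,0,0.588,8.54],[-20.97,-0.97,5,0,0,0.588,8.54]],
  ],
)

```text
clock: 1.23
eef_pos: [437.4, 257.0, 183.0]
tool_rot: [3.141, -0.001, 1.571]
force: [0.6, 1.3, -0.5]
width: 85.3
```

```bash
python3 go.py 444 -137.3 120 90
```

```text
1.2333 [437.369 257.041 183.007] 85.34725728688785 shift cm [-39.438   0.634   6.277] rv [ 0.001 -0.001  0.001]
```

Call:
carry_out(
  series=[
    [[-39.44,0.63,6.3,0,0,0,8.54],[-39.44,0.63,6.3,0,0,0,8.54],[-39.44,0.63,6.3,0,0,0,8.54],[-39.44,0.63,6.3,0,0,0,8.54],[-39.44,0.63,6.3,0,0,0,8.54]],
  ],
)

```text
clock: 1.65
eef_pos: [441.1, 51.2, 150.1]
tool_rot: [3.141, -0.0, 1.577]
force: [1.0, 0.2, 0.2]
width: 85.0
```

```bash
python3 go.py 444 -137.3 60 90
```

```text
1.65 [441.062  51.183 150.117] 85.0322591569672 shift cm [-18.852   0.162   9.008] rv [ 0.001 -0.     0.007]
```

Call:
carry_out(
  series=[
    [[-18.85,0.16,6.0,0,0,0.006,8.54],[-18.85,0.16,6.0,0,0,0.006,8.54],[-18.85,0.16,6.0,0,0,0.006,8.54],[-18.85,0.16,6.0,0,0,0.006,8.54],[-18.85,0.16,9.0,0,0,0.006,8.54]],
  ],
)

```text
clock: 2.07
eef_pos: [446.4, -136.4, 68.1]
tool_rot: [3.134, 0.004, 1.567]
force: [1.1, -0.6, -0.6]
width: 85.5
```

```bash
python3 go.py 444 -137.3 4 90
```

```text
2.0667 [ 446.378 -136.39    68.097] 85.52918134436426 shift cm [-0.067 -0.288  6.408] rv [ 0.008  0.004 -0.004]
```

Call:
carry_out(
  series=[
    [[0,0,0,0,0,0,8.54],[0,0,0,0,0,0,8.54],[0,0,0,0,0,0,8.54]],
  ],
)

```text
clock: 2.32
eef_pos: [443.7, -130.4, 66.3]
tool_rot: [-3.141, -0.001, 1.571]
force: [0.5, 0.1, 0.0]
width: 85.4
```

```bash
python3 go.py 444 -137.3 4 90
```

```text
2.3167 [ 443.736 -130.431   66.32 ] 85.44078597424512 shift cm [-0.692  0.029  6.231] rv [-0.    -0.001  0.   ]
```

Call:
carry_out(
  series=[
    [[-0.69,0.03,3,0,0,0,8.54],[-0.69,0.03,5,0,0,0,8.54],[-0.69,0.03,6.2,0,0,0,8.54],[-0.69,0.03,6.2,0,0,0,8.54]],
  ],
)

```text
clock: 2.65
eef_pos: [445.0, -135.7, 4.4]
tool_rot: [3.14, -0.001, 1.574]
force: [0.2, 0.3, -0.4]
width: 85.3
```

```bash
python3 go.py 444 -137.3 4 90;python3 - <<'E'
from h import *
d=get_image("side");crop(d,345,225,50,"g1.png",6)
E
```

```text
2.65 [ 445.034 -135.703    4.385] 85.33541494659801 shift cm [-0.159 -0.104  0.038] rv [ 0.001 -0.001  0.004]
```

View pics/g1.png

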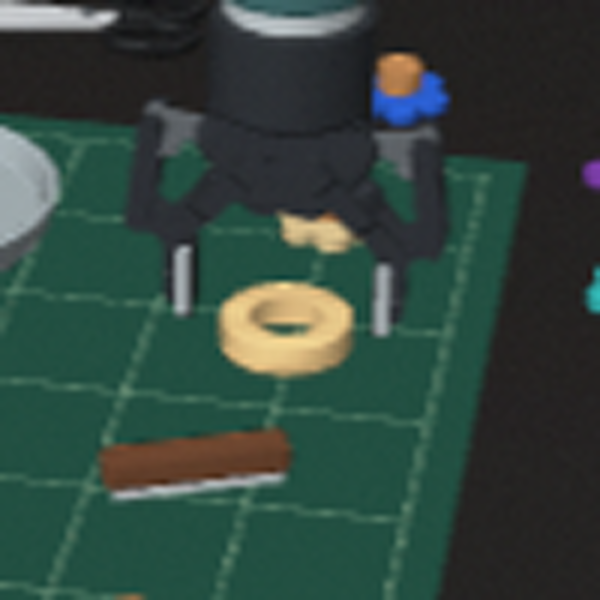

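The fingers straddle the ring and the ring's centre lies between the pads. Closing.

Call:
carry_out(
  series=[
    [[-0.1,-0.05,0.05,0,0,0,5.0],[-0.1,-0.05,0.05,0,0,0,5.0],[-0.1,-0.05,0.05,0,0,0,5.0],[-0.1,-0.05,0.05,0,0,0,5.0],[-0.1,-0.05,0.05,0,0,0,5.0]],
  ],
)

```text
clock: 3.12
eef_pos: [444.5, -137.8, 5.8]
tool_rot: [3.139, -0.002, 1.572]
force: [-0.8, 2.2, 11.5]
width: 59.2
```

Call:
carry_out(
  series=[
    [[0,0,0,0,0,0,5.0],[0,0,0,0,0,0,5.0],[0,0,-3,0,0,0,5.0],[0,0,-6,0,0,0,5.0],[0,0,-9.6,0,0,0,5.0]],
  ],
)

```text
clock: 3.53
eef_pos: [442.8, -138.3, 101.1]
tool_rot: [-3.14, -0.001, 1.571]
force: [1.5, -0.8, -0.9]
width: 58.9
```

```bash
python3 go.py 640.5 215 110 90;python3 - <<'E'
from h import *
d=get_image("side");crop(d,345,205,55,"g2.png",6)
E
```

```text
3.5333 [ 442.756 -138.288  101.146] 58.91888564898352 shift cm [35.327 19.778 -0.877] rv [-0.002 -0.001  0.   ]
```

View pics/g2.png

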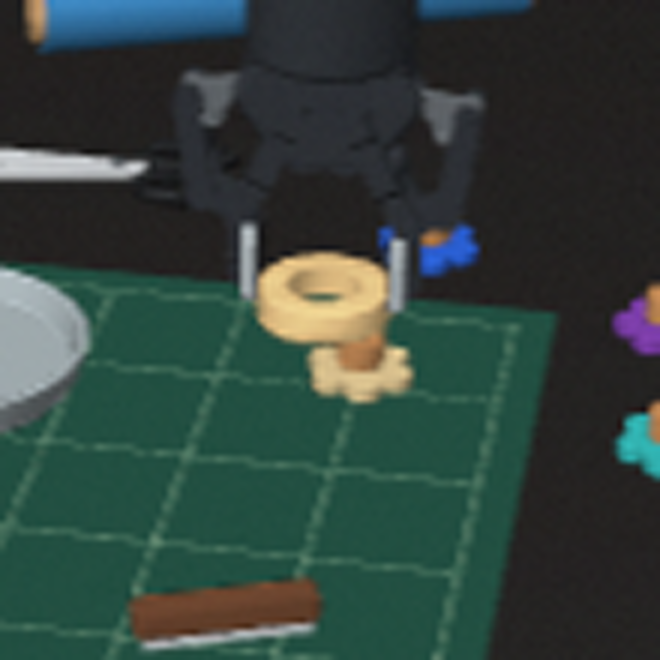

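Ring held. Carrying it to above the post.

Call:
carry_out(
  series=[
    [[35.33,19.78,-1,0,0,0,5.0],[35.33,19.78,-1,0,0,0,5.0],[35.33,19.78,-1,0,0,0,5.0],[35.33,19.78,-1,0,0,0,5.0],[35.33,19.78,-1,0,0,0,5.0]],
  ],
)

```text
clock: 4.0
eef_pos: [546.0, 45.3, 106.3]
tool_rot: [3.141, -0.001, 1.571]
force: [0.7, -0.9, -0.4]
width: 59.3
```

```bash
python3 go.py 640.5 215 110 90
```

```text
4.0 [545.953  45.309 106.267] 59.326258101449824 shift cm [16.964  9.465 -0.353] rv [ 0.001 -0.001  0.001]
```

Call:
carry_out(
  series=[
    [[16.96,9.46,0,0,0,0,5.0],[16.96,9.46,0,0,0,0,5.0],[16.96,9.46,0,0,0,0,5.0],[16.96,9.46,0,0,0,0,5.0],[16.96,9.46,0,0,0,0,5.0]],
  ],
)

```text
clock: 4.42
eef_pos: [640.8, 218.4, 105.9]
tool_rot: [3.14, -0.003, 1.575]
force: [1.6, 0.1, -0.5]
width: 59.1
```

Call:
carry_out(
  series=[
    [[0,0,0,0,0,0,5.0],[0,0,0,0,0,0,5.0],[0,0,0,0,0,0,5.0]],
  ],
)

```text
clock: 4.67
eef_pos: [639.3, 211.4, 105.5]
tool_rot: [-3.141, 0.001, 1.57]
force: [0.0, -1.3, -0.8]
width: 59.5
```

```bash
python3 go.py 640.5 215 95 90;python3 - <<'E'
from h import *
d=get_image("side");crop(d,235,270,60,"g3.png",5)
d=get_image("top");crop(d,228,168,60,"g3t.png",5)
E
```

```text
4.6667 [639.291 211.42  105.518] 59.46228029495941 shift cm [0.359 0.121 1.051] rv [-0.     0.001 -0.001]
```

View pics/g3.png

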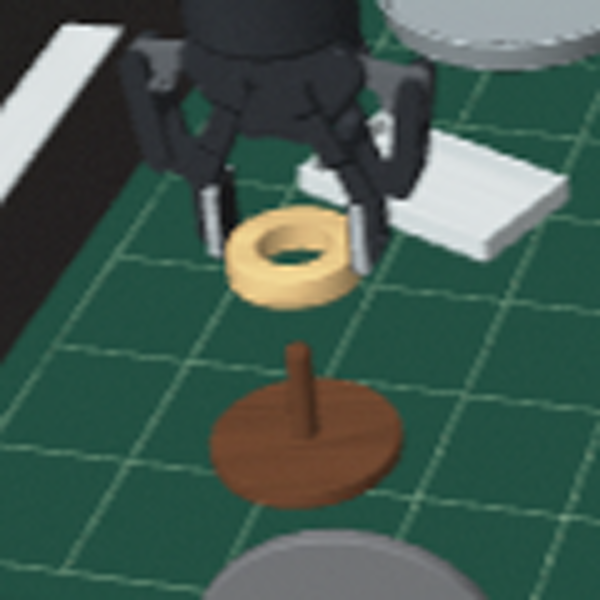

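```bash
python3 - <<'E'
from h import *
np.set_printoptions(precision=1,suppress=True)
d=get_image("side");s=read_state()
c=seg(d,235,260,22,(12,60,90),(35,255,255));print(cv2.boundingRect(c))
for off in (-15,-10,-5,0,5,10):
  for zb in (98,101,104):
    x,y=s["eef_pos"][0],s["eef_pos"][1]+off
    P=np.array([proj(d,[x+31*np.cos(t),y+31*np.sin(t),z]) for t in np.linspace(0,6.28,60) for z in(zb,zb+16)],np.float32)
    a=P.min(0);b=P.max(0);print(off,zb,a,b-a)
E
```

```text
(220, 251, 27, 20)
-15 98 [222.  248.7] [27.9 21. ]
-15 101 [221.9 247.6] [27.9 21. ]
-15 104 [221.8 246.5] [28. 21.]
-10 98 [221.3 249.8] [28.  21.1]
-10 101 [221.1 248.7] [28.  21.1]
-10 104 [221.  247.7] [28.1 21.1]
-5 98 [220.5 251. ] [28.1 21.2]
-5 101 [220.4 249.9] [28.1 21.2]
-5 104 [220.3 248.8] [28.2 21.2]
0 98 [219.8 252.1] [28.2 21.3]
0 101 [219.6 251.1] [28.2 21.3]
0 104 [219.5 250. ] [28.3 21.3]
5 98 [219.  253.3] [28.3 21.4]
5 101 [218.9 252.2] [28.3 21.4]
5 104 [218.8 251.1] [28.4 21.4]
10 98 [218.2 254.5] [28.4 21.5]
10 101 [218.1 253.4] [28.4 21.5]
10 104 [218.  252.3] [28.5 21.5]
```

Ring is centred on the TCP, its underside about 3 mm below it. Align and lower over the post.

Call:
carry_out(
  series=[
    [[0.36,0.12,0,0,0,0,5.0],[0.36,0.12,2.5,0,0,0,5.0],[0.36,0.12,5,0,0,0,5.0],[0.36,0.12,7.5,0,0,0,5.0],[0.36,0.12,8.4,0,0,0,5.0]],
  ],
)

```text
clock: 5.23
eef_pos: [638.6, 215.5, 17.7]
tool_rot: [-3.136, 0.001, 1.57]
force: [-0.8, 0.2, -0.9]
width: 59.6
```

Call:
carry_out(
  series=[
    [[0,0,0,0,0,0,5.0],[0,0,0.4,0,0,0,5.0],[0,0,0.4,0,0,0,5.0]],
  ],
)

```text
clock: 5.48
eef_pos: [642.0, 215.8, 17.9]
tool_rot: [3.14, -0.0, 1.57]
force: [-0.1, -0.2, 0.8]
width: 59.2
```

```bash
python3 go.py 640.5 215 16 90;python3 - <<'E'
from h import *
d=get_image("side");crop(d,235,280,60,"g4.png",5)
E
```

```text
5.4833 [642.003 215.769  17.922] 59.182005818868575 shift cm [-0.077 -0.151  0.192] rv [ 0.002 -0.    -0.   ]
```

View pics/g4.png

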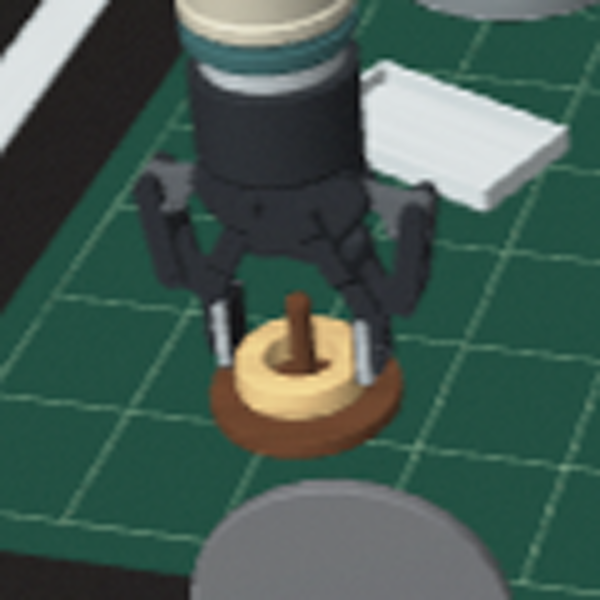

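Ring is threaded and nearly on the disc. Release and rise.

Call:
carry_out(
  series=[
    [[0,0,0.05,0,0,0,8.5],[0,0,0.05,0,0,0,8.5],[0,0,0.05,0,0,0,8.5],[0,0,-2,0,0,0,8.5],[0,0,-6,0,0,0,8.5]],
  ],
)

```text
clock: 5.95
eef_pos: [637.4, 215.7, 73.3]
tool_rot: [-3.133, 0.002, 1.571]
force: [-0.7, 0.6, -1.1]
width: 84.9
```

Call:
carry_out(
  series=[
    [[0,0,-4,0,0,0,8.5],[-1,-4,-6,0,0,0,8.5],[3,-8,-6,0,0,0,8.5],[4.75,-12,-4,0,0,0,8.5],[4.75,-16,-2,0,0,0,8.5]],
  ],
)

```text
clock: 6.37
eef_pos: [502.1, 264.2, 108.3]
tool_rot: [3.136, -0.005, 1.574]
force: [-0.3, 1.9, -1.2]
width: 85.2
```

```bash
python3 go.py 435.5 262.5 60 90;python3 - <<'E'
from h import *
d=get_image("side");crop(d,235,280,50,"g5.png",6)
E
```

```text
6.3667 [502.055 264.151 108.266] 85.15707639576313 shift cm [-0.17  -6.682  4.79 ] rv [ 0.005 -0.005  0.003]
```

View pics/g5.png

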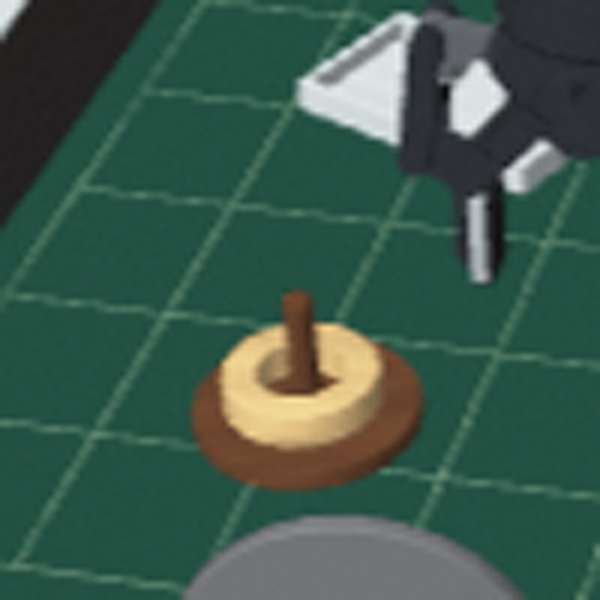

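The large ring sits flat around the post on the disc. Now the small ring.

Call:
carry_out(
  series=[
    [[-0.2,-6.7,3,0,0,0,8.5],[-0.2,-6.7,4.8,0,0,0,8.5],[-0.2,-6.7,4.8,0,0,0,8.5],[-0.2,-6.7,4.8,0,0,0,8.5],[-0.2,-6.7,4.8,0,0,0,8.5]],
  ],
)

```text
clock: 6.83
eef_pos: [435.8, 258.1, 58.8]
tool_rot: [3.14, -0.0, 1.57]
force: [1.1, -0.1, 0.1]
width: 85.0
```

```bash
python3 go.py 435.5 262.5 7 90
```

```text
6.8333 [435.821 258.091  58.847] 84.97322774640104 shift cm [ 0.439 -0.041  5.185] rv [ 0.002 -0.    -0.   ]
```

Call:
carry_out(
  series=[
    [[0.44,-0.04,2.5,0,0,0,8.5],[0.44,-0.04,4.5,0,0,0,8.5],[0.44,-0.04,5.2,0,0,0,7],[0.44,-0.04,5.2,0,0,0,7],[0.44,-0.04,5.2,0,0,0,6.5]],
  ],
)

```text
clock: 7.25
eef_pos: [435.5, 262.0, 7.0]
tool_rot: [3.14, -0.0, 1.57]
force: [-0.6, 0.5, 0.2]
width: 64.7
```

```bash
python3 go.py 435.5 262.5 7 90;python3 - <<'E'
from h import *
d=get_image("side");crop(d,320,310,50,"g6.png",6)
E
```

```text
7.25 [435.545 262.031   6.951] 64.66234609508139 shift cm [ 0.047 -0.005 -0.005] rv [ 0.001 -0.    -0.001]
```

View pics/g6.png

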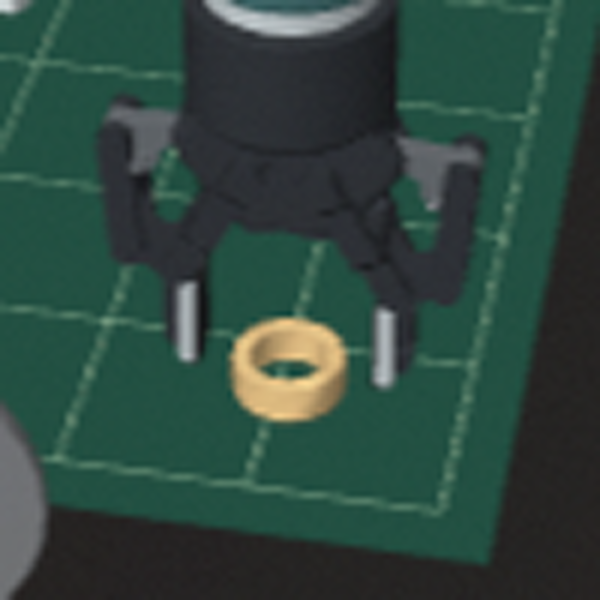

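Call:
carry_out(
  series=[
    [[0.05,0,0,0,0,0,3.2],[0.05,0,0,0,0,0,3.2],[0.05,0,0,0,0,0,3.2],[0.05,0,0,0,0,0,3.2],[0.05,0,0,0,0,0,3.2]],
  ],
)

```text
clock: 7.72
eef_pos: [434.9, 263.3, 7.9]
tool_rot: [3.14, -0.002, 1.57]
force: [-1.2, -1.0, 10.2]
width: 39.2
```

Call:
carry_out(
  series=[
    [[0,0,0,0,0,0,3.2],[0,0,-2,0,0,0,3.2],[0,0,-6,0,0,0,3.2],[0,0,-10,0,0,0,3.2],[0,0,-12,0,0,0,3.2]],
  ],
)

```text
clock: 8.13
eef_pos: [435.7, 263.2, 130.5]
tool_rot: [3.137, -0.002, 1.57]
force: [1.0, 0.1, -0.5]
width: 39.5
```

```bash
python3 go.py 640.5 215 125 90;python3 - <<'E'
from h import *
d=get_image("side");crop(d,320,270,50,"g7.png",6)
E
```

```text
8.1333 [435.703 263.174 130.458] 39.535725416611314 shift cm [-4.805 20.481  0.622] rv [ 0.004 -0.002 -0.001]
```

View pics/g7.png

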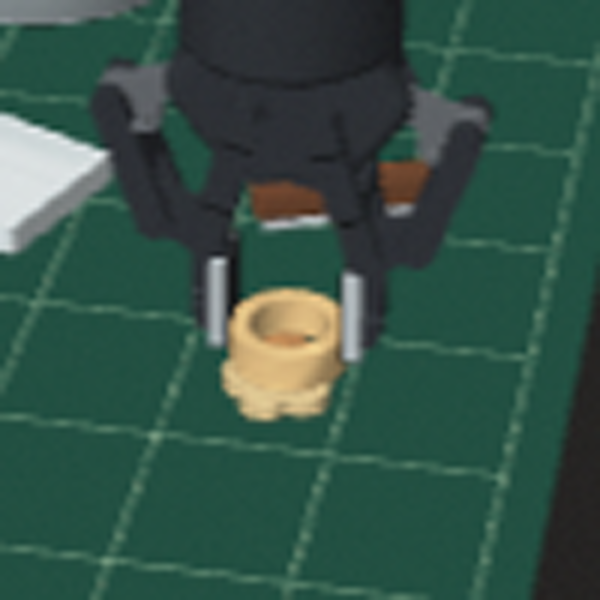

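Small ring held (the flower seen below it is background). To the post.

Call:
carry_out(
  series=[
    [[-4.8,20.48,0.5,0,0,0,3.2],[-4.8,20.48,0.5,0,0,0,3.2],[-4.8,20.48,0.5,0,0,0,3.2],[-4.8,20.48,0.5,0,0,0,3.2],[-4.8,20.48,0.5,0,0,0,3.2]],
  ],
)

```text
clock: 8.6
eef_pos: [638.5, 215.2, 122.1]
tool_rot: [3.141, -0.0, 1.571]
force: [0.7, 0.4, 0.3]
width: 39.2
```

Call:
carry_out(
  series=[
    [[0,0,0,0,0,0,3.2],[0,0,0,0,0,0,3.2],[0,0,0,0,0,0,3.2],[0,0,0,0,0,0,3.2]],
  ],
)

```text
clock: 8.93
eef_pos: [635.3, 216.5, 121.3]
tool_rot: [-3.14, -0.001, 1.572]
force: [0.1, 0.4, -0.2]
width: 39.4
```

```bash
python3 go.py 640.5 215 100 90; python3 - <<'E'
from h import *
np.set_printoptions(precision=1,suppress=True)
d=get_image("side");s=read_state();crop(d,235,260,50,"g8.png",6)
p=proj(d,s["eef_pos"]);print(p)
c=seg(d,int(p[0]),int(p[1]),18,(12,60,90),(35,255,255));print(cv2.boundingRect(c))
for off in (-6,0,6):
  for zb in (-6,-3,0):
    x,y,z0=s["eef_pos"];y+=off;z0+=zb
    P=np.array([proj(d,[x+21*np.cos(t),y+21*np.sin(t),z]) for t in np.linspace(0,6.28,60) for z in(z0,z0+16)],np.float32)
    a=P.min(0);b=P.max(0);print(off,zb,a,b-a)
E
```

```text
8.9333 [635.275 216.468 121.316] 39.427008220310206 shift cm [-0.149  0.526  2.131] rv [-0.002 -0.001  0.001]
[234.4 258.6]
(225, 250, 18, 16)
-6 -6 [225.4 248.4] [19.4 16.3]
-6 -3 [225.3 247.3] [19.4 16.3]
-6 0 [225.1 246.1] [19.5 16.3]
0 -6 [224.5 249.8] [19.5 16.4]
0 -3 [224.4 248.7] [19.5 16.4]
0 0 [224.2 247.6] [19.6 16.4]
6 -6 [223.6 251.2] [19.6 16.5]
6 -3 [223.5 250.1] [19.6 16.5]
6 0 [223.3 249. ] [19.6 16.5]
```

View pics/g8.png

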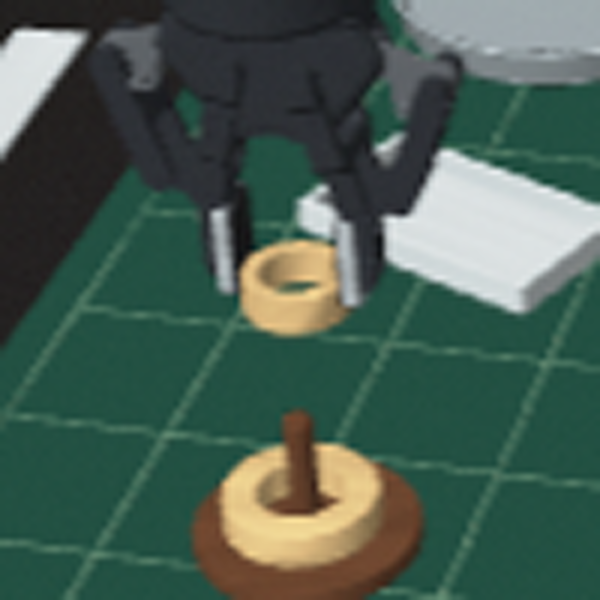

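Call:
carry_out(
  series=[
    [[-0.15,0.53,0,0,0,0,3.2],[-0.15,0.53,0.5,0,0,0,3.2],[-0.15,0.53,3,0,0,0,3.2],[-0.15,0.53,6,0,0,0,3.2],[-0.15,0.53,8.4,0,0,0,3.2]],
  ],
)

```text
clock: 9.4
eef_pos: [641.6, 214.4, 36.0]
tool_rot: [-3.141, -0.0, 1.571]
force: [-0.5, -0.5, -0.3]
width: 39.1
```

Call:
carry_out(
  series=[
    [[0,0,0,0,0,0,3.2],[0,0,0,0,0,0,3.2]],
  ],
)

```text
clock: 9.57
eef_pos: [641.1, 213.8, 36.4]
tool_rot: [-3.139, 0.001, 1.571]
force: [0.3, 0.6, 0.9]
width: 39.3
```

```bash
python3 go.py 640.5 215 35 90;python3 - <<'E'
from h import *
d=get_image("side");crop(d,235,275,40,"g9.png",8)
E
```

```text
9.5667 [641.113 213.767  36.39 ] 39.32226820255033 shift cm [ 0.123 -0.061  0.139] rv [-0.003  0.001  0.   ]
```

View pics/g9.png

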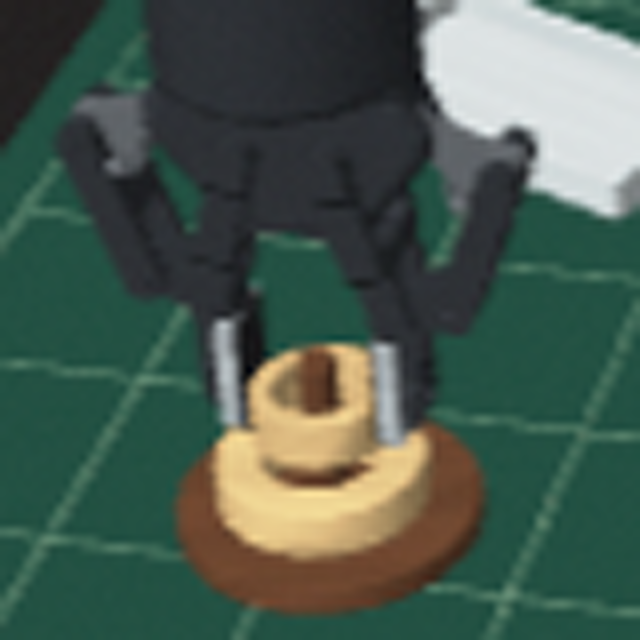

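Call:
carry_out(
  series=[
    [[0.1,0,0.15,0,0,0,3.2],[0.1,0,0.3,0,0,0,3.2],[0.1,0,0.3,0,0,0,3.2]],
  ],
)

```text
clock: 9.87
eef_pos: [642.8, 215.3, 35.5]
tool_rot: [3.14, -0.001, 1.571]
force: [0.2, 0.3, 0.5]
width: 39.5
```

Call:
carry_out(
  series=[
    [[0,0,0.1,0,0,0,3.2],[0,0,0.2,0,0,0,3.2],[0,0,0.2,0,0,0,3.2]],
  ],
)

```text
clock: 10.12
eef_pos: [642.2, 214.9, 32.5]
tool_rot: [3.142, -0.0, 1.571]
force: [-0.3, -0.6, 0.1]
width: 39.1
```

```bash
python3 go.py 640.5 215 35 90;python3 - <<'E'
from h import *
d=get_image("side");crop(d,235,285,25,"g10.png",12)
d=get_image("top");crop(d,225,165,40,"g10t.png",8)
E
```

```text
10.1167 [642.192 214.898  32.49 ] 39.13312549317136 shift cm [ 0.01  -0.169 -0.251] rv [ 0. -0. -0.]
```

View pics/g10.png

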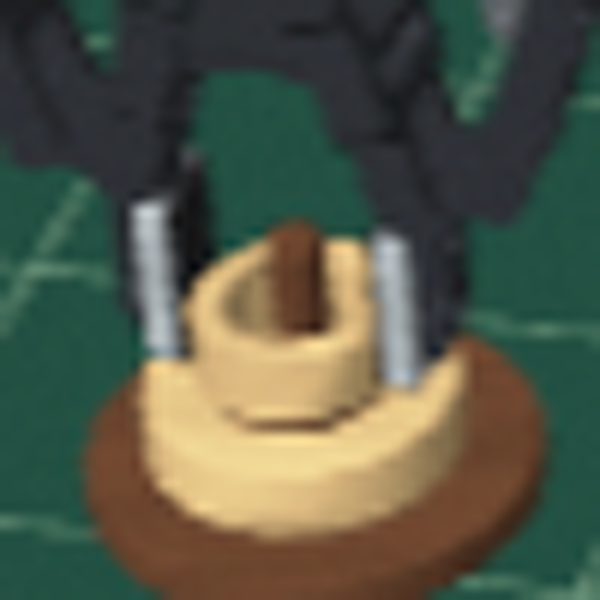

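Call:
carry_out(
  series=[
    [[0.3,-0.1,0,0,0,0,3.2],[0.3,-0.1,0.1,0,0,0,3.2],[0.3,-0.1,0.2,0,0,0,3.2],[0.3,-0.1,0.2,0,0,0,3.2]],
  ],
)

```text
clock: 10.55
eef_pos: [641.1, 218.2, 30.2]
tool_rot: [-3.141, -0.0, 1.571]
force: [-0.4, 0.2, -0.1]
width: 39.1
```

```bash
python3 go.py 640.5 215 35 90;python3 - <<'E'
from h import *
d=get_image("side");crop(d,235,285,25,"g11.png",12)
E
```

```text
10.55 [641.1   218.155  30.2  ] 39.11450202115341 shift cm [-0.315 -0.06  -0.48 ] rv [-0. -0.  0.]
```

View pics/g11.png

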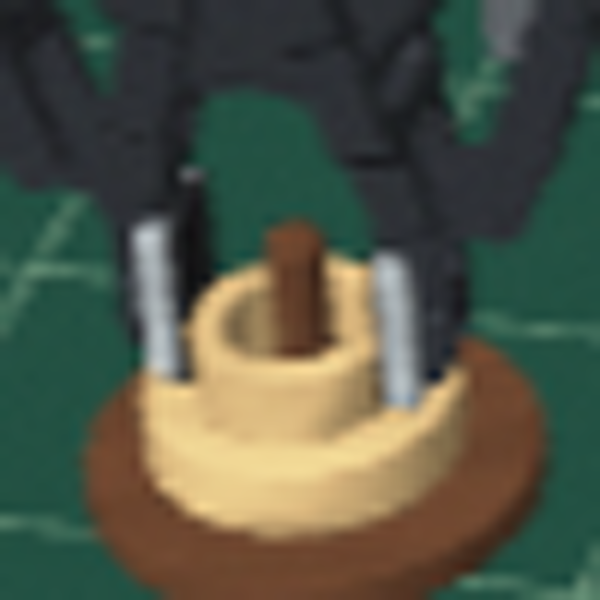

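Call:
carry_out(
  series=[
    [[0,0,0.05,0,0,0,5],[0,0,0,0,0,0,6],[0,0,0,0,0,0,6],[0,0,0,0,0,0,7],[0,0,-2,0,0,0,8]],
  ],
)

```text
clock: 11.02
eef_pos: [638.3, 217.6, 47.0]
tool_rot: [-3.135, 0.001, 1.571]
force: [-0.3, 0.1, -0.0]
width: 79.2
```

Call:
carry_out(
  series=[
    [[0,0,-4,0,0,0,8],[0,0,-8,0,0,0,8],[-1,-4,-10,0,0,0,8],[-4,-8,-10,0,0,0,7],[-8,-12,-10,0,0,0,7]],
  ],
)

```text
clock: 11.43
eef_pos: [539.7, 157.7, 151.7]
tool_rot: [3.139, -0.002, 1.575]
force: [-0.6, -0.7, -0.4]
width: 70.2
```

```bash
python3 go.py 467.3 119 60 90;python3 - <<'E'
from h import *
d=get_image("side");crop(d,235,285,25,"g12.png",12)
d=get_image("top");crop(d,225,165,40,"g12t.png",8)
E
```

```text
11.4333 [539.697 157.676 151.664] 70.15600975759969 shift cm [-3.856 -7.279  9.14 ] rv [ 0.003 -0.002  0.004]
```

View pics/g12.png

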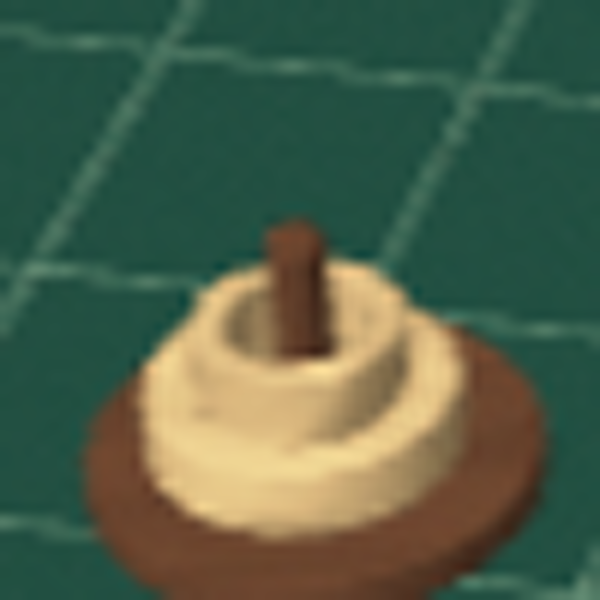

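View pics/g12t.png

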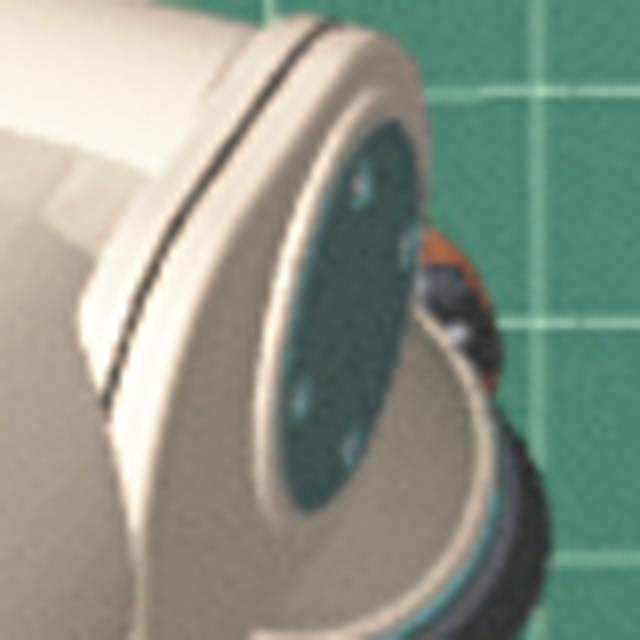

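Both rings look stacked and flat. Next the five-petal flower at (467,119).

Call:
carry_out(
  series=[
    [[-3.86,-7.28,4,0,0,0,6],[-3.86,-7.28,8,0,0,0,6],[-3.86,-7.28,9.1,0,0,0,6],[-3.86,-7.28,9.1,0,0,0,6],[-3.86,-7.28,9.1,0,0,0,6]],
  ],
)

```text
clock: 11.95
eef_pos: [466.0, 116.8, 58.1]
tool_rot: [-3.137, 0.0, 1.569]
force: [0.1, -0.5, 0.1]
width: 60.3
```

```bash
python3 go.py 467.3 119 14 90
```

```text
11.95 [465.95  116.778  58.081] 60.3044575467336 shift cm [0.224 0.154 4.407] rv [-0.004  0.    -0.002]
```

Call:
carry_out(
  series=[
    [[0.22,0.1,2,0,0,0,6],[0.22,0.1,4,0,0,0,5],[0.22,0.1,4.3,0,0,0,5],[0.22,0.1,4.3,0,0,0,5]],
  ],
)

```text
clock: 12.28
eef_pos: [470.1, 119.9, 16.4]
tool_rot: [3.141, -0.0, 1.571]
force: [0.8, 0.2, 0.6]
width: 49.6
```

```bash
python3 go.py 467.3 119 14 90;python3 - <<'E'
from h import *
d=get_image("side");crop(d,315,275,40,"g13.png",8)
E
```

```text
12.2833 [470.062 119.941  16.382] 49.61404420083498 shift cm [-0.094 -0.276  0.238] rv [ 0.001 -0.    -0.   ]
```

View pics/g13.png

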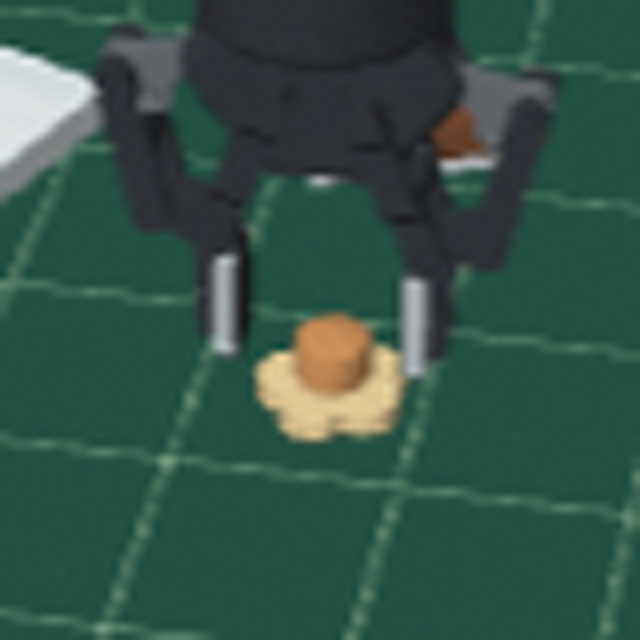

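Call:
carry_out(
  series=[
    [[0,-0.25,0.15,0,0,0,5],[0,-0.25,0.15,0,0,0,1.5],[0,-0.25,0.15,0,0,0,1.5],[0,-0.25,0.15,0,0,0,1.5],[0,-0.25,0.15,0,0,0,1.5]],
  ],
)

```text
clock: 12.75
eef_pos: [466.7, 120.0, 15.8]
tool_rot: [3.14, -0.001, 1.571]
force: [-0.3, -0.1, 7.7]
width: 20.8
```

Call:
carry_out(
  series=[
    [[0,0,0,0,0,0,1.5],[0,0,0,0,0,0,1.5],[0,0,-2,0,0,0,1.5],[0,0,-5,0,0,0,1.5],[0,0,-8,0,0,0,1.5]],
  ],
)

```text
clock: 13.17
eef_pos: [465.5, 119.4, 95.6]
tool_rot: [-3.14, 0.001, 1.57]
force: [0.4, 1.5, 0.1]
width: 20.9
```

```bash
python3 go.py 655 -186 80 90;python3 - <<'E'
from h import *
d=get_image("side");crop(d,315,255,40,"g14.png",8)
E
```

```text
13.1667 [465.498 119.432  95.636] 20.94383947816087 shift cm [-30.529  18.975   1.545] rv [-0.002  0.001 -0.001]
```

View pics/g14.png

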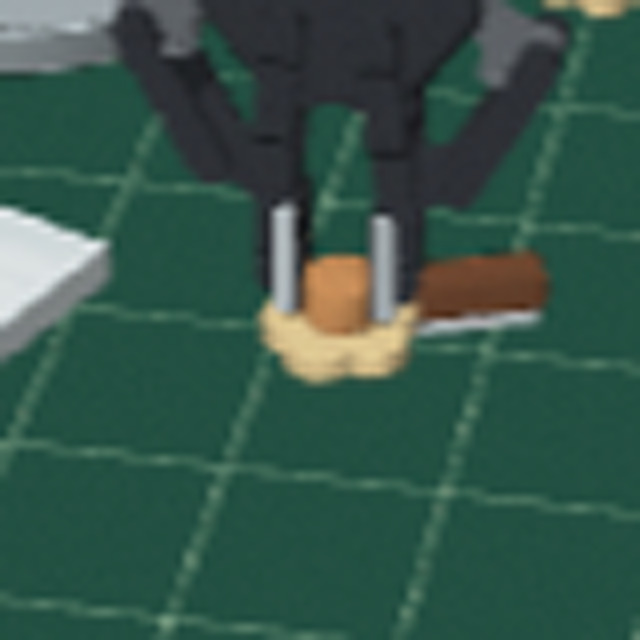

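Flower held level. To the dish at (655,−186).

Call:
carry_out(
  series=[
    [[-30.53,18.98,0,0,0,0,1.5],[-30.53,18.98,0,0,0,0,1.5],[-30.53,18.98,0,0,0,0,1.5],[-30.53,18.98,0,0,0,0,1.5],[-30.53,18.98,0,0,0,0,1.5]],
  ],
)

```text
clock: 13.63
eef_pos: [577.1, -58.7, 95.3]
tool_rot: [3.141, -0.0, 1.571]
force: [0.4, 0.8, -1.2]
width: 21.4
```

```bash
python3 go.py 655 -186 80 90
```

```text
13.6333 [577.056 -58.738  95.342] 21.4418434168376 shift cm [-12.729   7.789   1.536] rv [ 0. -0.  0.]
```

Call:
carry_out(
  series=[
    [[-12.73,7.79,0,0,0,0,1.5],[-12.73,7.79,0,0,0,0,1.5],[-12.73,7.79,0,0,0,0,1.5],[-12.73,7.79,0,0,0,0,1.5],[-12.73,7.79,2,0,0,0,1.5]],
  ],
)

```text
clock: 14.05
eef_pos: [658.5, -194.5, 79.3]
tool_rot: [3.131, 0.01, 1.565]
force: [0.6, -1.1, 0.1]
width: 20.9
```

Call:
carry_out(
  series=[
    [[0,0,0,0,0,0,1.5],[0,0,0,0,0,0,1.5],[0,0,0,0,0,0,1.5]],
  ],
)

```text
clock: 14.3
eef_pos: [653.8, -182.9, 74.9]
tool_rot: [-3.141, -0.001, 1.572]
force: [-0.9, -0.5, 0.6]
width: 21.1
```

```bash
python3 go.py 655 -186 22 90
```

```text
14.3 [ 653.837 -182.858   74.943] 21.108515313469372 shift cm [-0.321  0.12   5.294] rv [-0.001 -0.001  0.001]
```

Call:
carry_out(
  series=[
    [[-0.3,0.1,2,0,0,0,1.5],[-0.3,0.1,4,0,0,0,1.5],[-0.3,0.1,5.0,0,0,0,1.5],[-0.3,0.1,5.2,0,0,0,1.5],[-0.3,0.1,5.2,0,0,0,1.5]],
  ],
)

```text
clock: 14.72
eef_pos: [655.0, -186.5, 22.8]
tool_rot: [-3.141, -0.001, 1.572]
force: [-0.0, 0.2, 0.4]
width: 21.2
```

```bash
python3 go.py 655 -186 22 90;python3 - <<'E'
from h import *
d=get_image("side");crop(d,275,205,40,"g15.png",8)
E
```

```text
14.7167 [ 654.975 -186.469   22.76 ] 21.172659411899424 shift cm [0.047 0.003 0.076] rv [-0.001 -0.001  0.001]
```

View pics/g15.png

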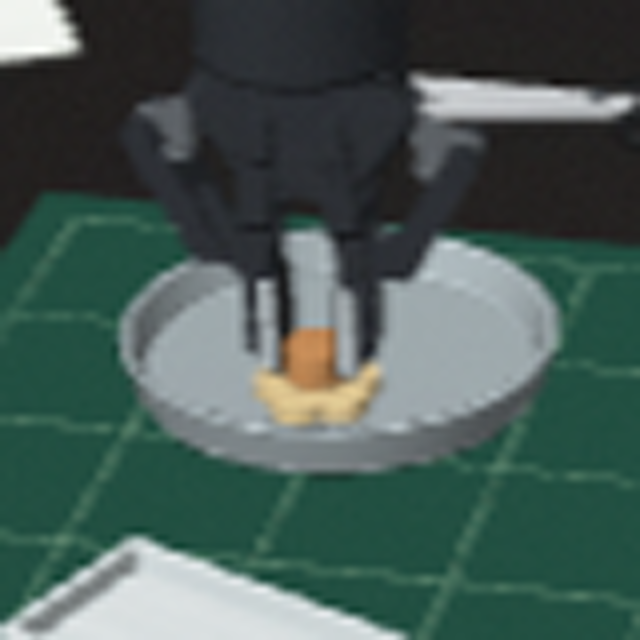

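Call:
carry_out(
  series=[
    [[0.05,0,0.15,0,0,0,1.5],[0.05,0,0.15,0,0,0,1.5],[0.05,0,0.15,0,0,0,4.5],[0.05,0,0.15,0,0,0,4.5],[0.05,0,0.15,0,0,0,4.5]],
  ],
)

```text
clock: 15.18
eef_pos: [655.4, -187.1, 21.7]
tool_rot: [3.141, 0.0, 1.571]
force: [0.8, 0.1, -0.3]
width: 44.7
```

Call:
carry_out(
  series=[
    [[0,0,-1,0,0,0,4.5],[0,0,-4,0,0,0,4.5],[0,0,-7,0,0,0,5],[0,-3,-8,0,0,0,6],[-2,-7,-8,0,0,0,6]],
  ],
)

```text
clock: 15.6
eef_pos: [592.9, -201.9, 104.7]
tool_rot: [3.133, -0.001, 1.579]
force: [-0.6, -0.4, -0.0]
width: 60.0
```

```bash
python3 go.py 439.8 -252.2 60 90;python3 - <<'E'
from h import *
d=get_image("side");crop(d,275,205,40,"g16.png",8)
E
```

```text
15.6 [ 592.88  -201.905  104.696] 60.01325712405084 shift cm [ -4.902 -15.389   4.331] rv [ 0.009 -0.001  0.008]
```

View pics/g16.png

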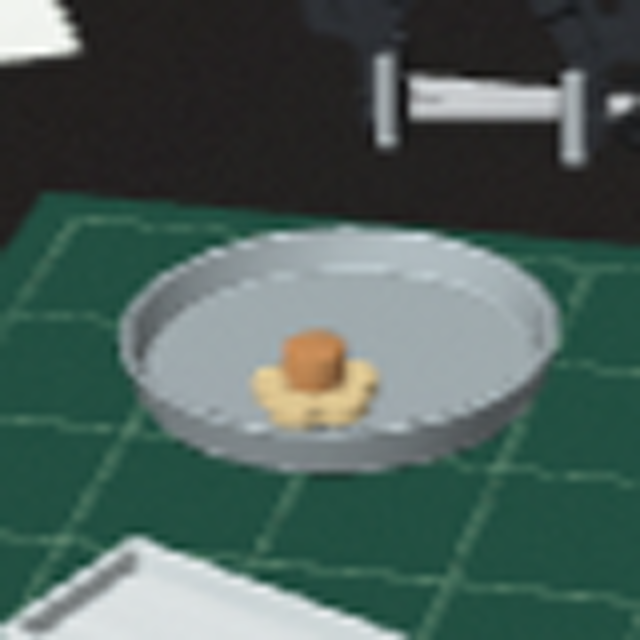

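Flat in the dish. Now flower_six, the plain-wood one at top pixel (433,251), confirmed in the earlier crop.

Call:
carry_out(
  series=[
    [[-4.9,-15.39,0,0,0,0,6],[-4.9,-15.39,2,0,0,0,6],[-4.9,-15.39,4.3,0,0,0,6],[-4.9,-15.39,4.3,0,0,0,6],[-4.9,-15.39,4.3,0,0,0,6]],
  ],
)

```text
clock: 16.07
eef_pos: [424.6, -256.7, 57.4]
tool_rot: [-3.133, -0.001, 1.561]
force: [-1.0, -0.1, -0.5]
width: 59.9
```

Call:
carry_out(
  series=[
    [[0,0,0,0,0,0,6],[0,0,0,0,0,0,6]],
  ],
)

```text
clock: 16.23
eef_pos: [434.7, -255.3, 58.8]
tool_rot: [3.14, 0.0, 1.569]
force: [0.8, 0.8, 0.2]
width: 59.8
```

```bash
python3 go.py 439.8 -252.2 15 90
```

```text
16.2333 [ 434.727 -255.258   58.801] 59.78420720780994 shift cm [0.307 0.501 4.381] rv [ 0.001  0.    -0.001]
```

Call:
carry_out(
  series=[
    [[0.31,0.5,1.5,0,0,0,6],[0.31,0.5,3.5,0,0,0,5.5],[0.31,0.5,4.2,0,0,0,5],[0.31,0.5,4.3,0,0,0,5],[0.31,0.5,4.3,0,0,0,5]],
  ],
)

```text
clock: 16.65
eef_pos: [439.7, -251.4, 15.3]
tool_rot: [3.141, 0.0, 1.572]
force: [-0.3, 0.3, -0.2]
width: 49.8
```

```bash
python3 go.py 439.8 -252.2 15 90;python3 - <<'E'
from h import *
d=get_image("side");crop(d,350,205,40,"g17.png",8)
E
```

```text
16.65 [ 439.72  -251.355   15.323] 49.84510754737623 shift cm [-0.084  0.008  0.032] rv [0.    0.    0.001]
```

View pics/g17.png

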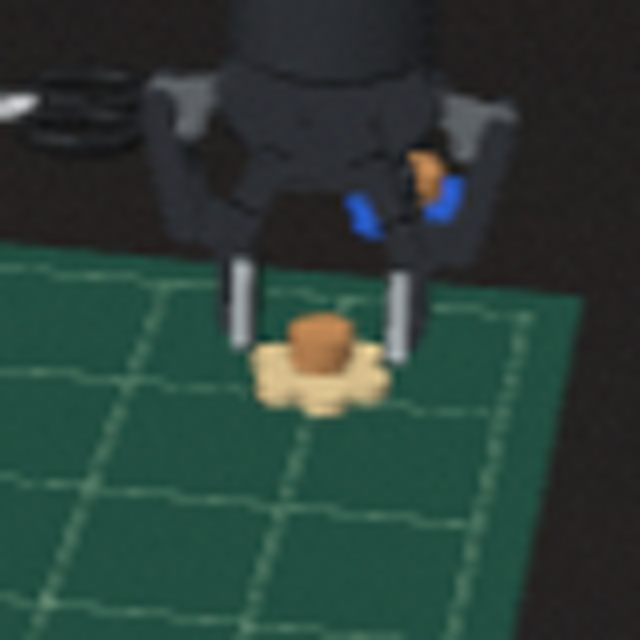

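The plain-wood flower is centred between the pads; the blue one is behind, out of reach of the fingers. Grip and lift.

Call:
carry_out(
  series=[
    [[-0.05,0,0,0,0,0,1.5],[-0.05,0,0,0,0,0,1.5],[-0.05,0,0,0,0,0,1.5],[-0.05,0,0,0,0,0,1.5],[-0.05,0,0,0,0,0,1.5]],
  ],
)

```text
clock: 17.12
eef_pos: [439.5, -252.4, 16.3]
tool_rot: [3.14, 0.001, 1.571]
force: [0.3, 0.4, 6.2]
width: 20.9
```

Call:
carry_out(
  series=[
    [[0,0,0,0,0,0,1.5],[0,0,-2,0,0,0,1.5],[0,0,-5,0,0,0,1.5],[0,0,-7,0,0,0,1.5],[0,0,-7,0,0,0,1.5]],
  ],
)

```text
clock: 17.53
eef_pos: [440.9, -253.6, 88.9]
tool_rot: [3.136, 0.003, 1.571]
force: [-0.3, 0.2, -0.2]
width: 20.6
```

```bash
python3 go.py 655 -251 85 90;python3 - <<'E'
from h import *
d=get_image("side");crop(d,350,190,40,"g18.png",8)
E
```

```text
17.5333 [ 440.923 -253.584   88.922] 20.629334522567703 shift cm [ 0.265 21.405  0.514] rv [ 0.006  0.003 -0.   ]
```

View pics/g18.png

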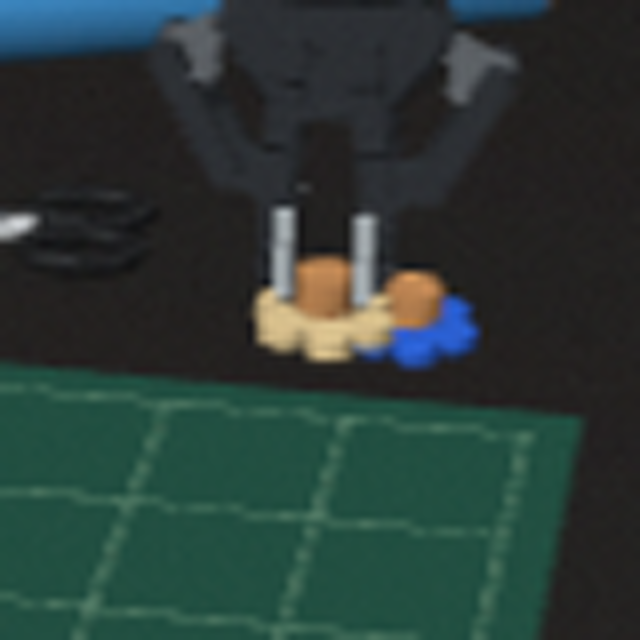

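Call:
carry_out(
  series=[
    [[0.27,21.4,0,0,0,0,1.5],[0.27,21.4,0,0,0,0,1.5],[0.27,21.4,0,0,0,0,1.5],[0.27,21.4,0,0,0,0,1.5],[0.27,21.4,0,0,0,0,1.5]],
  ],
)

```text
clock: 18.0
eef_pos: [648.7, -248.2, 84.0]
tool_rot: [-3.14, -0.001, 1.571]
force: [1.4, -0.6, 0.4]
width: 20.8
```

Call:
carry_out(
  series=[
    [[0,0,0,0,0,0,1.5],[0,0,0,0,0,0,1.5],[0,0,0,0,0,0,1.5]],
  ],
)

```text
clock: 18.25
eef_pos: [645.5, -249.3, 83.6]
tool_rot: [-3.138, -0.001, 1.57]
force: [-0.0, -0.3, -0.6]
width: 21.3
```

```bash
python3 go.py 655 -251 22 90
```

```text
18.25 [ 645.522 -249.314   83.644] 21.322767698673196 shift cm [-0.173  0.968  6.161] rv [-0.003 -0.001 -0.001]
```

Call:
carry_out(
  series=[
    [[-0.15,0.95,1,0,0,0,1.5],[-0.15,0.95,3.5,0,0,0,1.5],[-0.15,0.95,5.5,0,0,0,1.5],[-0.15,0.95,6.0,0,0,0,1.5],[-0.15,0.95,6.0,0,0,0,1.5]],
  ],
)

```text
clock: 18.67
eef_pos: [653.8, -250.7, 23.6]
tool_rot: [-3.137, -0.002, 1.569]
force: [-0.1, -0.2, -0.7]
width: 20.9
```

```bash
python3 go.py 655 -251 22 90;python3 - <<'E'
from h import *
d=get_image("side");crop(d,275,205,40,"g19.png",8)
E
```

```text
18.6667 [ 653.826 -250.723   23.599] 20.861521777015266 shift cm [-0.028  0.118  0.159] rv [-0.005 -0.002 -0.002]
```

View pics/g19.png

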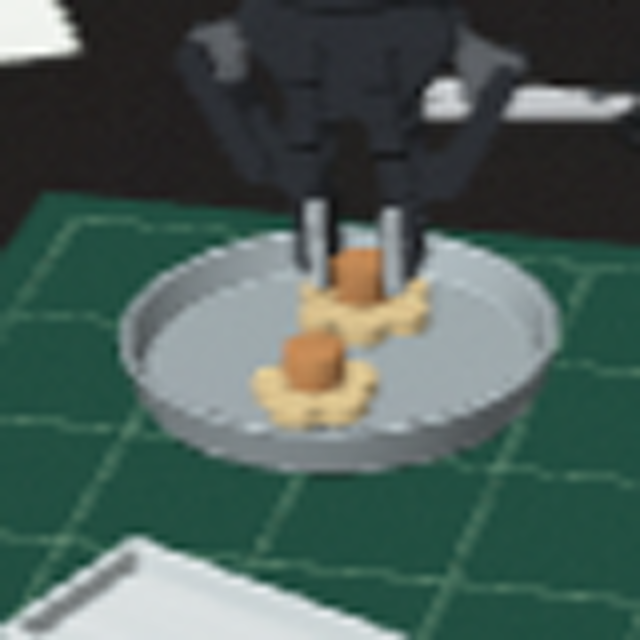

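Clear of the other flower. Set down and release.

Call:
carry_out(
  series=[
    [[0,0,0.2,0,0,0,1.5],[0,0,0.25,0,0,0,1.5],[0,0,0.25,0,0,0,4.5],[0,0,0.25,0,0,0,4.5],[0,0,0.25,0,0,0,4.5]],
  ],
)

```text
clock: 19.13
eef_pos: [657.1, -251.0, 23.4]
tool_rot: [3.141, 0.0, 1.571]
force: [0.1, 0.7, 0.1]
width: 45.1
```

Call:
carry_out(
  series=[
    [[0,0,-1,0,0,0,4.5],[0,0,-4,0,0,0,4.5],[0,0,-8,0,0,0,4.5],[2,-3,-8,0,0,0.1,4.5],[5,-6,-8,0,0,0.2,4.5]],
  ],
)

```text
clock: 19.55
eef_pos: [599.4, -206.4, 107.0]
tool_rot: [3.132, 0.004, 1.363]
force: [-0.8, 0.9, -0.7]
width: 44.2
```

```bash
python3 go.py 464.4 -12.6 60 22.8;python3 - <<'E'
from h import *
d=get_image("side");crop(d,275,205,40,"g20.png",8)
E
```

```text
19.55 [ 599.426 -206.364  107.049] 44.187410967746615 shift cm [ 16.196 -17.252   4.464] rv [ 0.011 -0.001  0.965]
```

View pics/g20.png

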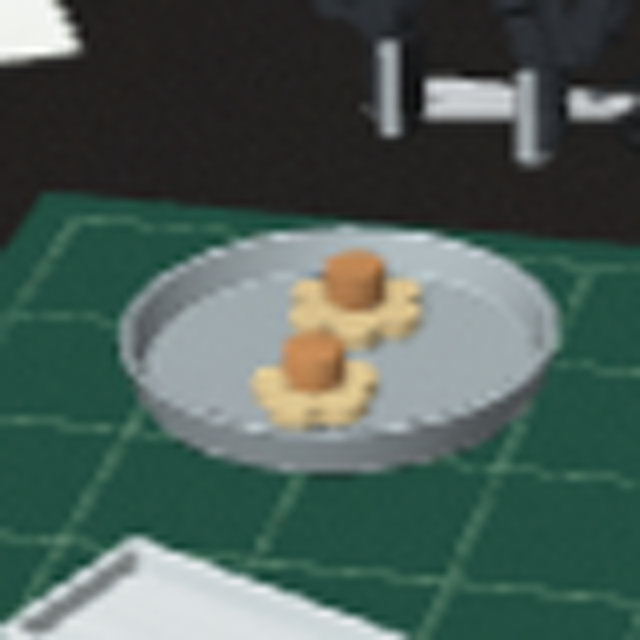

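Both flowers are flat, side by side. Now the hair slide.

Call:
carry_out(
  series=[
    [[16.2,-17.25,0,0,0,0.97,5],[16.2,-17.25,0,0,0,0.97,5],[16.2,-17.25,0,0,0,0.97,5],[16.2,-17.25,2,0,0,0.97,5],[16.2,-17.25,4,0,0,0.97,5]],
  ],
)

```text
clock: 20.02
eef_pos: [479.7, -33.4, 79.7]
tool_rot: [3.14, -0.004, 0.741]
force: [1.4, 1.7, -0.2]
width: 50.0
```

```bash
python3 go.py 464.4 -12.6 60 22.8
```

```text
20.0167 [479.652 -33.401  79.725] 49.957357600232264 shift cm [ 0.271 -2.568  1.968] rv [ 0.001 -0.004  0.343]
```

Call:
carry_out(
  series=[
    [[0.27,-2.57,1.9,0,0,0.343,5],[0.27,-2.57,1.9,0,0,0.343,5],[0.27,-2.57,1.9,0,0,0.343,5],[0.27,-2.57,1.9,0,0,0.343,5],[0.27,-2.57,1.9,0,0,0.343,5]],
  ],
)

```text
clock: 20.43
eef_pos: [464.7, -14.3, 59.4]
tool_rot: [3.141, -0.001, 0.406]
force: [-0.3, -0.9, 0.2]
width: 50.3
```

```bash
python3 go.py 464.4 -12.6 9 22.8
```

```text
20.4333 [464.659 -14.317  59.398] 50.30485770634238 shift cm [ 0.038 -0.169  5.04 ] rv [ 0.    -0.001  0.008]
```

Call:
carry_out(
  series=[
    [[0.04,-0.17,2,0,0,0.008,5],[0.04,-0.17,4,0,0,0.008,5],[0.04,-0.17,5,0,0,0.008,5],[0.04,-0.17,5,0,0,0.008,5]],
  ],
)

```text
clock: 20.77
eef_pos: [463.5, -12.9, 8.1]
tool_rot: [-3.14, 0.0, 0.396]
force: [-0.9, 0.3, 0.5]
width: 49.9
```

```bash
python3 go.py 464.4 -12.6 9 22.8;python3 - <<'E'
from h import *
d=get_image("side");crop(d,325,245,40,"g21.png",8)
E
```

```text
20.7667 [463.547 -12.946   8.098] 49.900472666519356 shift cm [ 0.092  0.001 -0.09 ] rv [-0.002  0.    -0.002]
```

View pics/g21.png

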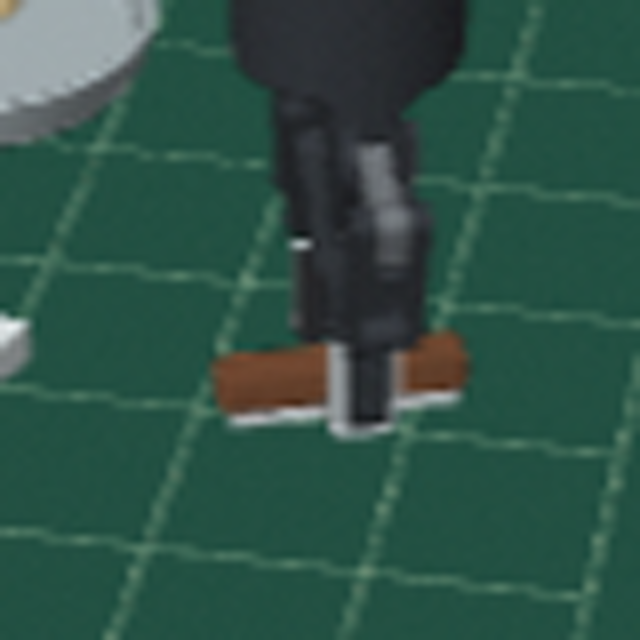

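Call:
carry_out(
  series=[
    [[0.05,0,0,0,0,0,1],[0.05,0,0,0,0,0,1],[0.05,0,0,0,0,0,1],[0.05,0,0,0,0,0,1],[0.05,0,0,0,0,0,1]],
  ],
)

```text
clock: 21.23
eef_pos: [464.8, -12.7, 9.8]
tool_rot: [3.14, -0.001, 0.395]
force: [-1.4, -0.2, 6.3]
width: 16.2
```

Call:
carry_out(
  series=[
    [[0,0,0,0,0,0,1],[0,0,0,0,0,0,1],[0,0,-2,0,0,0,1],[0,0,-5,0,0,0,1],[0,0,-6,0,0,0,1]],
  ],
)

```text
clock: 21.65
eef_pos: [465.1, -12.8, 71.6]
tool_rot: [3.14, -0.002, 0.395]
force: [0.6, -1.5, -0.2]
width: 16.8
```

```bash
python3 go.py 644.2 -9.2 70 -22.6;python3 - <<'E'
from h import *
d=get_image("side");crop(d,325,235,40,"g22.png",8)
E
```

```text
21.65 [465.058 -12.849  71.6  ] 16.77289444962339 shift cm [16.674  6.557  0.209] rv [ 0.001 -0.003  0.789]
```

View pics/g22.png

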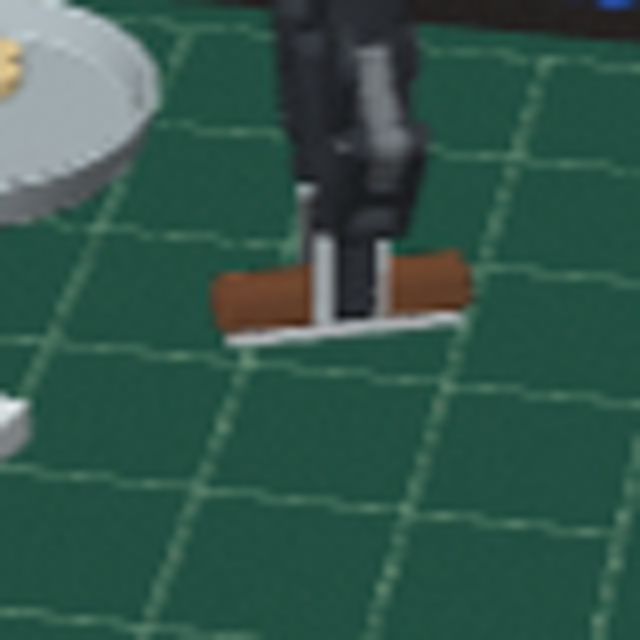

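Held level. To the tray.

Call:
carry_out(
  series=[
    [[16.67,6.56,0,0,0,0.789,1],[16.67,6.56,0,0,0,0.789,1],[16.67,6.56,0,0,0,0.789,1],[16.67,6.56,0,0,0,0.789,1],[16.67,6.56,0,0,0,0.789,1]],
  ],
)

```text
clock: 22.12
eef_pos: [649.5, -7.3, 68.7]
tool_rot: [-3.141, -0.006, -0.231]
force: [1.4, 0.0, -0.4]
width: 16.2
```

```bash
python3 go.py 644.2 -9.2 60 -22.6
```

```text
22.1167 [649.459  -7.323  68.737] 16.213327538706984 shift cm [-0.474  0.303  0.871] rv [-0.001 -0.006  0.164]
```

Call:
carry_out(
  series=[
    [[0,0,0.5,0,0,0.164,1],[0,0,0.5,0,0,0.164,1],[0,0,0.5,0,0,0.164,1],[0,0,0.5,0,0,0.164,1]],
  ],
)

```text
clock: 22.45
eef_pos: [642.9, -8.6, 63.3]
tool_rot: [3.141, 0.001, -0.392]
force: [-0.3, -0.7, -0.3]
width: 16.2
```

```bash
python3 go.py 644.2 -9.2 16 -22.6
```

```text
22.45 [642.85   -8.63   63.292] 16.180104114055283 shift cm [ 0.15  -0.001  4.729] rv [0.    0.001 0.002]
```

Call:
carry_out(
  series=[
    [[0.1,0,2,0,0,0,1],[0.1,0,4,0,0,0,1],[0.1,0,4.7,0,0,0,1],[0.1,0,4.7,0,0,0,1]],
  ],
)

```text
clock: 22.78
eef_pos: [643.1, -8.8, 15.5]
tool_rot: [-3.142, 0.003, -0.393]
force: [-0.7, 0.4, -1.3]
width: 16.3
```

```bash
python3 go.py 644.2 -9.2 14 -22.6;python3 - <<'E'
from h import *
d=get_image("side");crop(d,265,245,36,"g23.png",9)
E
```

```text
22.7833 [643.079  -8.79   15.518] 16.32597595334149 shift cm [ 0.12  -0.005  0.151] rv [-0.     0.003  0.001]
```

View pics/g23.png

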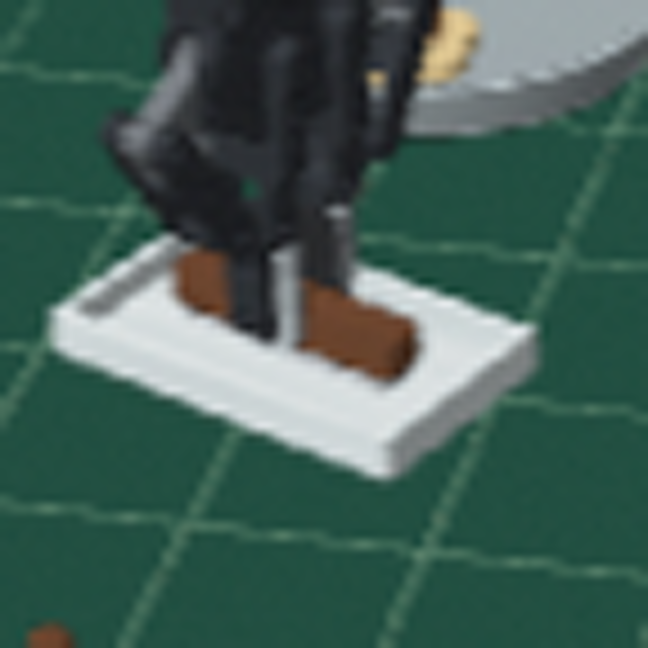

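Call:
carry_out(
  series=[
    [[0.05,0,0.1,0,0,0,1],[0.05,0,0.15,0,0,0,1],[0.05,0,0.15,0,0,0,1],[0.05,0,0.15,0,0,0,1]],
  ],
)

```text
clock: 23.17
eef_pos: [645.0, -9.6, 16.1]
tool_rot: [-3.141, -0.001, -0.394]
force: [0.3, -0.1, 0.9]
width: 16.4
```

Call:
carry_out(
  series=[
    [[0,0,0.2,0,0,0,1],[0,0,0.2,0,0,0,1],[0,0,0.2,0,0,0,2.8],[0,0,0.2,0,0,0,2.8],[0,0,0.2,0,0,0,2.8]],
  ],
)

```text
clock: 23.58
eef_pos: [644.5, -9.5, 13.3]
tool_rot: [3.142, 0.0, -0.394]
force: [0.8, 0.2, 0.5]
width: 28.0
```

Call:
carry_out(
  series=[
    [[0,0,-1,0,0,0,2.8],[0,0,-3,0,0,0,2.8],[0,0,-7,0,0,0,3],[0,0,-11,0,0,0,3],[0,0,-15,0,0,0,3]],
  ],
)

```text
clock: 24.0
eef_pos: [644.0, -9.9, 165.5]
tool_rot: [3.141, 0.001, -0.395]
force: [1.4, -0.1, 0.3]
width: 30.0
```

```bash
python3 go.py 450 -30 250 90
```

```text
24.0 [644.045  -9.893 165.45 ] 30.024462633720166 shift cm [-17.14    9.332  -8.437] rv [ 0.     0.001 -1.966]
```

Call:
carry_out(
  series=[
    [[-18.5,7.7,-5,0,0,0,3],[-18.5,7.7,-5,0,0,0,3],[-18.5,7.7,-5,0,0,0,3],[-18.5,7.7,-5,0,0,0,3],[-18.5,7.7,-5,0,0,0,3]],
  ],
)

```text
clock: 24.42
eef_pos: [441.7, -9.7, 214.1]
tool_rot: [-3.141, 0.001, -0.395]
force: [0.1, 0.5, 1.6]
width: 30.4
```

```bash
python3 - <<'E'
from h import *
d=get_image("side");a=d["img"][180:340,140:400];cv2.imwrite("pics/f_s.png",cv2.resize(a,None,fx=3,fy=3,interpolation=cv2.INTER_CUBIC))
d=get_image("top");a=d["img"][90:300,60:560];cv2.imwrite("pics/f_t.png",cv2.resize(a,None,fx=1.6,fy=1.6,interpolation=cv2.INTER_CUBIC))
E
```

```text
(no output)
```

View pics/f_s.png

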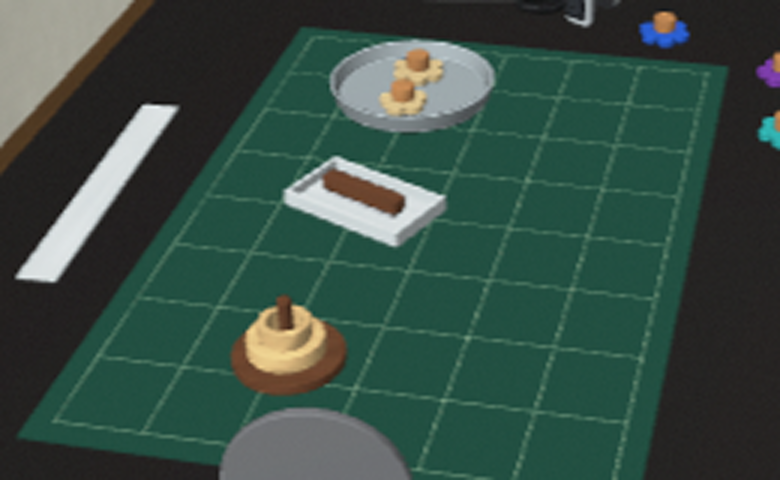

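View pics/f_t.png

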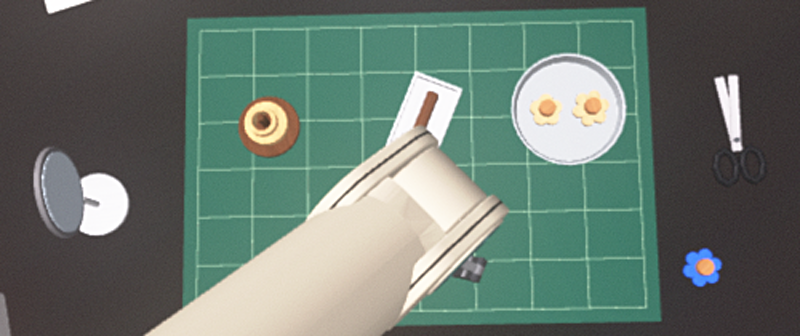

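```bash
python3 - <<'E'
from h import *
np.set_printoptions(precision=1,suppress=True)
d=get_image("top");W=((14,40,90),(35,255,255))
c=seg(d,226,166,26,*W);P=np.array([ray(d,a,b,29)[:2] for a,b in c[:,0]],np.float32);print("ringL",cv2.fitEllipse(P))
for u,v,n in((400,158,"f5"),(429,156,"f6")):
    c=seg(d,u,v,9,(5,100,90),(16,255,255));M=cv2.moments(c);p=ray(d,M["m10"]/M["m00"],M["m01"]/M["m00"],31)[:2];print(n,p,np.hypot(*(p-[655,-218.2])))
def ov(n,box,k,xl,yl,xs,ys):
    d=get_image(n);x0,y0,x1,y1=box
    im=cv2.resize(d["img"][y0:y1,x0:x1],None,fx=k,fy=k,interpolation=cv2.INTER_CUBIC)
    for x,y,z,R,col in [(xl,yl,29,31,(255,0,255)),(xs,ys,45,21,(255,0,0)),(xs,ys,45,14,(255,0,0))]:
        for t in np.linspace(0,6.28,120):
            p=proj(d,[x+R*np.cos(t),y+R*np.sin(t),z]);q=((p+.5-[x0,y0])*k).astype(int);cv2.circle(im,tuple(map(int,q)),1,col,-1)
    return im
L=cv2.fitEllipse(P)[0]
cv2.imwrite("pics/ov.png",np.hstack([ov("side",(205,260,265,320),6,*L,641,218),ov("top",(195,135,255,195),6,*L,641,218)]))
E
```

```text
ringL ((641.0946655273438, 215.0282440185547), (60.12910079956055, 64.05635070800781), 120.66150665283203)
f5 [ 653.3 -186.3] 31.919617169960137
f6 [ 655.3 -250.5] 32.301105848407495
```

View pics/ov.png

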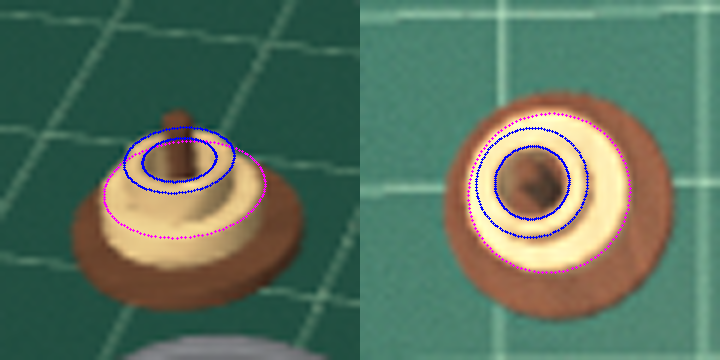

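```bash
python3 - <<'E'
from h import *
d=get_image("side");x0,y0,x1,y1=212,265,262,310;k=8
im=cv2.resize(d["img"][y0:y1,x0:x1],None,fx=k,fy=k,interpolation=cv2.INTER_CUBIC)
im2=im.copy()
for x,y,z,R in [(641,215,13,31),(641,215,29,31),(641,218,45,21),(641,218,29,21),(641,218,45,14)]:
    for t in np.linspace(0,6.28,120):
        p=proj(d,[x+R*np.cos(t),y+R*np.sin(t),z]);q=((p+.5-[x0,y0])*k).astype(int);cv2.circle(im2,tuple(map(int,q)),1,(255,0,z*5),-1)
cv2.imwrite("pics/ov2.png",np.hstack([im,im2]))
E
```

```text
(no output)
```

View pics/ov2.png

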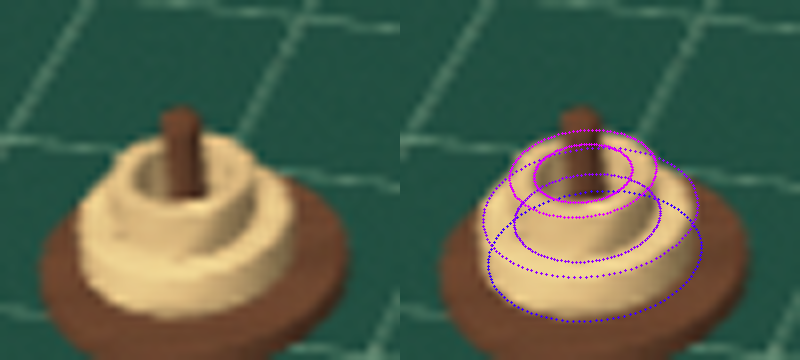

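Overlaid model circles match both rings at their seated heights. The flowers are 32 mm from the dish centre, and the slide lies in the tray. I'll settle the arm, measure the slide, then hand in.

Call:
carry_out(
  series=[
    [[0,0,0,0,0,0,3],[0,0,0,0,0,0,3],[0,0,0,0,0,0,3],[0,0,0,0,0,0,3],[0,0,0,0,0,0,3]],
  ],
)

```text
clock: 25.13
eef_pos: [444.4, -9.8, 213.2]
tool_rot: [3.141, 0.0, -0.394]
force: [-1.0, -0.2, -0.3]
width: 29.7
```

```bash
python3 - <<'E'
from h import *
np.set_printoptions(precision=1,suppress=True)
d=get_image("side");c=seg(d,261,244,22,(0,60,20),(25,255,200))
x0,y0,x1,y1=225,215,305,270;k=9
im=cv2.resize(d["img"][y0:y1,x0:x1],None,fx=k,fy=k,interpolation=cv2.INTER_CUBIC)
P=np.array([ray(d,a,b,19)[:2] for a,b in c[:,0]],np.float32);print(cv2.minAreaRect(P))
a=np.deg2rad(-22.6);R=np.array([[np.cos(a),-np.sin(a)],[np.sin(a),np.cos(a)]])
for t in np.linspace(-1,1,50):
  for z in (27,):
    for q in [(42*t,9),(42*t,-9),(42,9*t),(-42,9*t)]:
      w=R@q+[644.4,-9.4];p=proj(d,[*w,z]);cv2.circle(im,tuple(int(e) for e in (p+.5-[x0,y0])*k),1,(255,0,255),-1)
cv2.imwrite("pics/sl.png",im)
E
```

```text
((646.1361083984375, -11.51308822631836), (30.14191246032715, 92.7474594116211), 67.4094009399414)
```

View pics/sl.png

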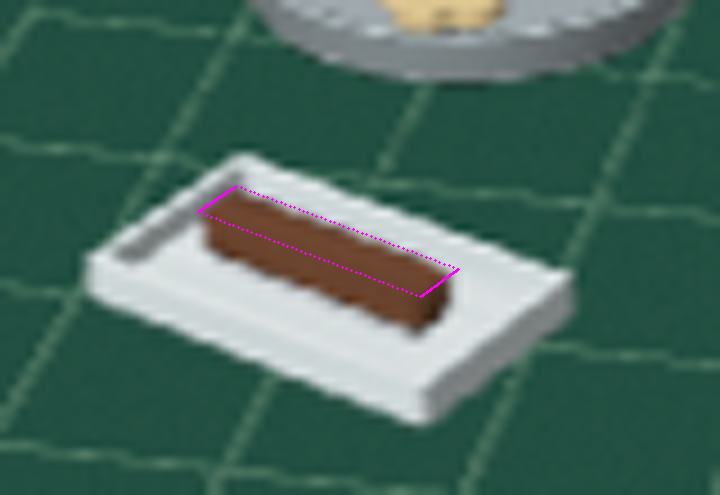

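Slide's top matches the model at tray-floor height, lying flat and centred. Handing in.

```bash
python3 -c "
from cell import *
print(finish_job())"
```

```text
the job is handed in; nothing more can be done
None
```

I sorted all five parts and handed the job in at about 25 s of the 120 s allowed. No verdict was reported.

**What I did**
- **Rings:** I threaded the large ring onto the post first, then the small one on top of it.
- **Flowers:** I laid the five-petal flower and the plain-wood six-petal flower knob up, side by side in the dish. The blue, purple and turquoise look-alikes were left alone.
- **Hair slide:** I laid it wood up in the rectangular tray.

**Last checks, from camera images**
- **Rings:** Ring outlines drawn at the seated heights matched both rings to within about 1 pixel. The large ring measured about 1 mm off the post axis. The small ring sits about 3 mm towards the mirror side, against an 11 mm limit.
- **Flowers:** Both lie flat, 32 mm from the dish centre (limit 56 mm) and 64 mm apart.
- **Slide:** Its position and level match a flat, centred slide on the tray floor. The top view of it was partly hidden by the arm, so this rests on the side view. A rough centre estimate from the side view's outline was about 2 mm off.
- **Bystanders:** The arm never went near the mirror or the scissors, and both appear in place in the last top picture. I did not measure their displacement.
- **Forces:** No reading exceeded about 12 N, and the arm ended clear of everything. No check failed.

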